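Dress the lap spindle and open its water cock

TASK

The brass bushing lies on its side on the wooden rest: first stand it on end on the bare bench and let go of it, so that it can be taken from above by its top. Then dress the grinder's upright spindle: thread on the aluminium spacer, then the green grinding wheel, then the brass bushing, which slides down inside the wheel's bore until it stands on the spacer; each must lie flat and fully home before the next. Last, open the red water cock by turning its handle a quarter turn to its stop, and leave all the other things on the bench where they are.

Things in the scene. Friction and masses are not known exactly. Their poses are not given: they have to be found in the camera images.
- seat (a point): Centre of the top face of the round steel seat (52 mm across) at the foot of the grinder's spindle, on the spindle's axis, 45 mm above the bench; z is up along the spindle.
- lap: The grinder: a fixed low grey box 35 mm high; origin on the bench under the spindle. In its own axes it reaches 100 mm from the spindle to -x, +x and -y, and 155 mm to +y, where the cock is. The bench between it and the robot is bare left of straight ahead (world x 0.37 to 0.46 m, y 0.06 to 0.2 m): room to stand the bushing.
- spindle_tip (a point): Top end of the upright steel spindle, on its axis. The spindle is a fixed plain round rod 16 mm in diameter standing 56 mm above the seat, with a 2 mm chamfer at the top.
- spacer_center (a point): Centre of the loose aluminium spacer: a ring 54 mm outside, bore 18.4 mm, 12 mm high, lying flat on the bench, z along its axis. Fully home it lies flat on the seat, its centre 6 mm above it.
- wheel_center (a point): Centre of the loose green grinding wheel: a ring 60 mm outside, bore 39 mm, 26 mm high, lying flat on the bench, z along its axis. Fully home it lies flat on the spacer, its centre 25 mm above the seat. Its bore is far wider than the spindle, so it must be set down centred for the bushing to enter.
- bushing_center (a point): Centre of the loose brass bushing: a plain tube 32 mm outside, bore 18.4 mm, 40 mm long; its axis is this point's x, both ends alike. At the start it lies level on the rest with its axis 40 mm above the bench. Fully home it stands on the spacer inside the wheel, its centre 32 mm above the seat, and sticks out 14 mm above the wheel.
- rest: Fixed dark wooden rest that holds the bushing: a saddle 28 mm long (x, along the bushing) and 24 mm wide (y), 25 mm high with 2 mm lips, on a foot 60 x 60 mm, 6 mm thick. Origin under its middle on the bench.
- cock_axis (a point): Point on the vertical turning axis of the red cock handle, half-way up the handle, 86 mm above the bench, on the grinder's left-hand side (+y); x runs along the copper pipe.
- cock_end (a point): Point on the red handle 60 mm from the turning axis, half-way up it. The handle is a straight bar 12 mm wide, 16 mm high, reaching 72 mm out from its axis (the pipe's top is 23 mm, the brass cock body's 16 mm below the bar's middle).
- cock (a joint): Angle of the cock handle in rad: 0 shut (handle across the pipe, pointing away from the spindle, to +y of the grinder), 1.57 open (handle along the pipe, pointing towards the robot), where it meets a hard stop. It opens counter-clockwise seen from above, with friction of about 0.12 N m, and stays where it is left.
- old_ring: Bystander: loose worn black rubber ring, 44 mm across, 12 mm high, hole too small for the spindle; it lies among the parts. Origin at the centre of its underside.
- spray_bottle: Bystander: white spray bottle with red collar, 72 mm across, 205 mm high. Origin at the centre of its underside.
- yellow_pot: Bystander: yellow plastic cup, 80 mm across, 90 mm high. Origin at the centre of its underside.
- stone: Bystander: green stone slab 90 x 60 x 22 mm. Origin at the centre of its underside.
- polish_jar: Bystander: amber jar with blue cap, 60 mm across, 70 mm high. Origin at the centre of its underside.
- spanner: Bystander: steel spanner lying flat on the bench, origin under its middle.
- brush: Bystander: hand brush lying flat on the bench, origin under its middle.
- spacer: The spacer itself; see its centre point.
- wheel: The wheel itself; see its centre point.
- bushing: The bushing itself; see its centre point.
Mind the look-alikes: they are no part of the job. What is shaped like the wheel but pink or purple is not meant.

How it is judged (in metres and radians):
On the way, in this order (a step that is already met when the one before it is completed fails the run):
1. the bushing stands on end on the bench, let go (angle between the x axis of bushing_center and the z axis of seat, either way round below 0.08 rad and height (world z) of bushing_center below 0.024 m and contact force between the fingers and bushing below 0.3 N), for 0.2 s.
2. the spacer lies flat on the seat, on the spindle, let go (z of spacer_center in the frame of seat between 0.003 and 0.009 m and horizontal distance between spacer_center and seat below 0.004 m and angle between the z axis of spacer_center and the z axis of seat, either way round below 0.08 rad and contact force between the fingers and spacer below 0.3 N), for 0.2 s.
3. the wheel lies flat on the spacer round the spindle, let go (z of spacer_center in the frame of seat between 0.003 and 0.009 m and horizontal distance between spacer_center and seat below 0.004 m and angle between the z axis of each of spacer_center, wheel_center and the z axis of seat, either way round below 0.08 rad and z of wheel_center in the frame of seat between 0.022 and 0.028 m and horizontal distance between wheel_center and seat below 0.012 m and contact force between the fingers and wheel below 0.3 N), for 0.2 s.
4. the bushing stands home on the spacer inside the wheel, let go (z of spacer_center in the frame of seat between 0.003 and 0.009 m and horizontal distance between each of spacer_center, bushing_center and seat below 0.004 m and angle between the z axis of each of spacer_center, wheel_center and the z axis of seat, either way round below 0.08 rad and z of wheel_center in the frame of seat between 0.022 and 0.028 m and horizontal distance between wheel_center and seat below 0.012 m and z of bushing_center in the frame of seat between 0.029 and 0.035 m and angle between the x axis of bushing_center and the z axis of seat, either way round below 0.08 rad and contact force between the fingers and bushing below 0.3 N), for 0.2 s.
5. the cock is open against its stop (value of joint cock above 1.47 rad), for 0.2 s.
At the end, for the whole second after the job is handed in: Spacer flat on the seat, wheel flat on the spacer, bushing on the spacer inside the wheel, each within 3 mm of its home height and 0.08 rad of square, centred on the spindle within 4 mm (wheel 6 mm) and at rest; the cock within 0.1 rad of fully open (z of spacer_center in the frame of seat between 0.003 and 0.009 m and horizontal distance between each of spacer_center, bushing_center and seat below 0.004 m and angle between the z axis of each of spacer_center, wheel_center and the z axis of seat, either way round below 0.08 rad and z of wheel_center in the frame of seat between 0.022 and 0.028 m and horizontal distance between wheel_center and seat below 0.006 m and z of bushing_center in the frame of seat between 0.029 and 0.035 m and angle between the x axis of bushing_center and the z axis of seat, either way round below 0.08 rad and value of joint cock above 1.47 rad and linear speed of each of spacer, wheel, bushing below 0.01 m/s); the robot touches nothing.
It fails at once if one of the other things on the bench is shifted by more than 3 cm (distance of any of old_ring, spray_bottle, yellow_pot, stone, polish_jar, spanner, brush from where it was at the start of the episode above 0.03 m).
It fails at once if the cock is turned before the bushing is home (value of joint cock above 0.6 rad and not (z of bushing_center in the frame of seat between 0.029 and 0.035 m and horizontal distance between bushing_center and seat below 0.004 m and angle between the x axis of bushing_center and the z axis of seat, either way round below 0.08 rad)).
It also fails if it takes over 72 s, if anything falls off the work surface, if the arm or the gripper's body presses on something with over 40 N, if the wrist force passes 120 N, or if a joint passes its speed limit or range.

ROBOT

A 7-joint arm with a two-finger parallel gripper is mounted at the origin on the work surface. World frame = base frame: x ahead of the robot, y to its left, z up, the work surface at z = 0. Lengths are in m, angles in degrees, forces in N, time in s.
With the tool pointing down it reaches from about 0.425 to 0.875 m from the base axis. Payload 4.7 kg.
Tool frame: the origin (TCP) lies midway between the tips of the shut fingers; the grasp point (between the pads) lies 19 mm behind it (env.tcp_to_grasp is the distance from the TCP to the grasp point, in m); z points along the fingers, x is the direction in which the jaws open and shut, and the axes are right-handed (so a half turn about z gives the same grasp; the last joint's range is limited). The gripper opens to 87 mm and grips with 3 to 60 N. Pads are 19 mm wide; open, the fingers measure 117 mm over their backs; the gripper's body (75 mm by 190 mm) begins 51 mm behind the grasp point.
Start: joints at [-72.588, 18.392, -4.016, 83.108, 1.295, 78.541, -3.26], TCP at [0.186, 0.623, 0.201] pointing down, gripper open.
Joint ranges: [-163.93, 163.93], [-17.29, 119.83], [-79.2, 71.16], [3.27, 140.29], [-89.18, 269.18], [5.43, 117.66], [-154.24, 154.24]. Speed limits (degrees/s): [147.25, 147.25, 180, 180, 180, 180, 180].

INTERFACE

Orientations are given as [roll, pitch, yaw] about the fixed x, y, z axes, in that order (R = Rz(yaw) Ry(pitch) Rx(roll)).
In Python, from cell import env, viewer gives the robot as it stands.
- The arm moves only by the shell command python3 -m pendant 'ROWS' [OPENING] [FORCE]. ROWS is JSON, a list of rows, each a list of 6 numbers: the shift along the tool's x, y, z each as a share of 0.1 m, from -1 to 1, then the turn, a rotation vector about the tool's x, y, z each as a share of 90 degrees, from -1 to 1. A call has exactly 8 rows; each row is the pose to reach, as a shift and turn from the pose commanded when the call began, along the tool's axes at that moment; what a row does not reach only later rows make up. A row lasts 1/8 s, in which the tool goes at most 62.5 mm and 10.7 degrees, less where a joint would pass 70% of its speed; a pose out of reach is approached as far as the arm can. A call with a number of a shift or a turn outside -1 to 1 is refused whole. A call with a gripper value outside its range is refused whole. OPENING is the finger opening in mm, from 0 to 87, set as the call begins (- or left out, the last holds). The fingers move at their own pace and stop on an object; FORCE is the grip in N (left out, the last holds). Time passes only in rows, so rows that repeat a pose let the fingers close, or fill a call up. It gives the time, the measured TCP pose, the force and the opening at its end, in the units of the state.
- env.get_obs(): the state, without advancing time (a new reading comes with each control period).
- viewer.read_camera(name): name is "scene" or "top"; returns a dict with "frame" (384x512x3 uint8, red, green, blue), "fx", "fy", "cx", "cy" (pixels), "view" (4x4, takes a point from world to camera coordinates). Camera axes: x right, y down, z forward; pixel columns grow to the right and rows downward; lengths in m; the calibration is good to about 2 mm. A picture is of the moment at which its call begins. There is no depth.
- env.sign_off(): hands the job in, once; it reports no verdict.
The state is a dict: "time_s": time; "qpos": joint angles; "joint_velocities": joint speeds; "effort": joint torques, N m; "tool_pos": TCP position; "tool_rot": TCP orientation; "force": force on the tool from outside, world axes, zero at the start; "wrist_torque": the same for the moment, N m; "grip_width": finger opening in m.
Only numpy, scipy, OpenCV 4.12 (cv2) and the standard library are available. Lean on these libraries where they do the work, as an engineer would, in place of code of your own. Each camera call takes 0.05 s, during which the arm holds its last target.

## Working session

There is one attempt and no reset: what is moved stays moved. The work goes in short steps, Python scripts to look and compute and a shell command to move; the robot and the scene stay as the last step left them, time stands still between calls to the robot, and variables do not carry over. Pictures are saved under pics/ and viewed, and the job is handed in when it is done.

```bash
ls; mkdir -p pics
python3 - <<'E'
from cell import env, viewer
import cv2
o=env.get_obs()
print(o['time_s'],o['tool_pos'],o['tool_rot'],o['grip_width'],env.tcp_to_grasp)
for n in ('scene','top'):
    c=viewer.read_camera(n)
    print(n,c['fx'],c['fy'],c['cx'],c['cy']);print(c['view'])
    cv2.imwrite(f'pics/{n}0.png',cv2.cvtColor(c['frame'],cv2.COLOR_RGB2BGR))
print(env.get_obs()['time_s'])
E
```

```text
pics
0.0 [0.18561681 0.62229931 0.19964206] [1.79992912e+02 1.11894344e-01 7.33983868e+01] 0.08702248233748563 0.0187
scene 405.8179221140247 405.8179221140247 266.94985345596456 193.42479101593014
[[ 0.6024985   0.79809183  0.00670694 -0.33281872]
 [ 0.67426286 -0.50448478 -0.53931873 -0.30879526]
 [-0.42704233  0.32946097 -0.84207501  1.68119881]
 [ 0.          0.          0.          1.        ]]
top 358.4430172114109 358.4430172114109 252.3160260790777 189.89491013968106
[[ 0.01728099 -0.99981655 -0.00826018 -0.01007909]
 [-0.99379458 -0.01626783 -0.11003494  0.53619733]
 [ 0.10988038  0.01011043 -0.9938934   1.01455915]
 [ 0.          0.          0.          1.        ]]
0.1
```

View pics/scene0.png

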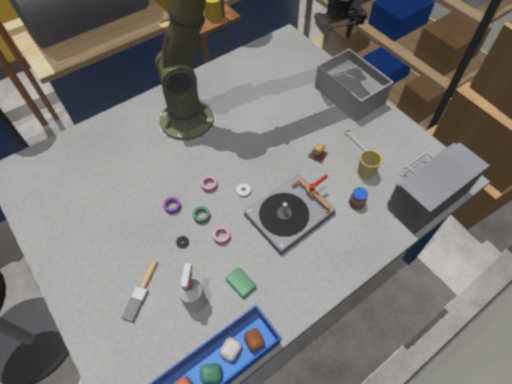

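View pics/top0.png

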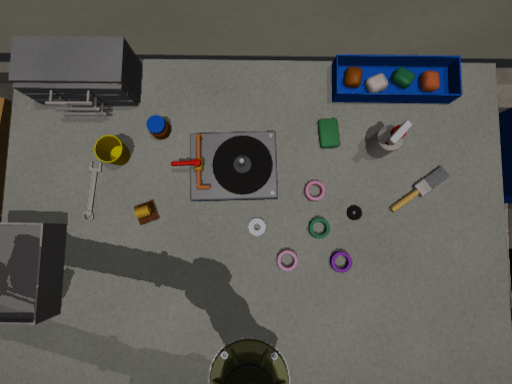

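```bash
cat > h.py <<'E'
import cv2,numpy as np
from scipy.spatial.transform import Rotation as R
def cam(v,n):
    c=v.read_camera(n); c['bgr']=cv2.cvtColor(c['frame'],cv2.COLOR_RGB2BGR); return c
def load(n,f):
    pass
def ray(c,u,v):
    d=np.array([(u-c['cx'])/c['fx'],(v-c['cy'])/c['fy'],1.]); V=c['view']; Rm=V[:3,:3]
    return -Rm.T@V[:3,3], Rm.T@d
def onz(c,u,v,z):
    o,d=ray(c,u,v); return o+d*(z-o[2])/d[2]
def proj(c,p):
    q=c['view'][:3,:3]@np.asarray(p,float)+c['view'][:3,3]; return np.array([c['fx']*q[0]/q[2]+c['cx'],c['fy']*q[1]/q[2]+c['cy']])
def tri(a,pa,b,pb):
    o1,d1=ray(a,*pa);o2,d2=ray(b,*pb); d1/=np.linalg.norm(d1);d2/=np.linalg.norm(d2)
    A=np.array([d1,-d2]).T; t=np.linalg.lstsq(A,o2-o1,rcond=None)[0]
    p,q=o1+t[0]*d1,o2+t[1]*d2; return (p+q)/2,np.linalg.norm(p-q)
def crop(c,u0,v0,u1,v1,s,f):
    cv2.imwrite(f,cv2.resize(c['bgr'][v0:v1,u0:u1],None,fx=s,fy=s,interpolation=cv2.INTER_CUBIC))
E
python3 - <<'E'
from cell import env,viewer
from h import *
import pickle
t=cam(viewer,'top');s=cam(viewer,'scene')
pickle.dump((t,s),open('c0.pkl','wb'))
crop(t,130,120,290,240,5,'pics/t1.png'); crop(s,230,130,350,250,5,'pics/s1.png')
crop(t,240,170,370,280,5,'pics/t2.png'); crop(s,155,165,260,250,6,'pics/s2.png')
E
```

```text
(no output)
```

View pics/t1.png

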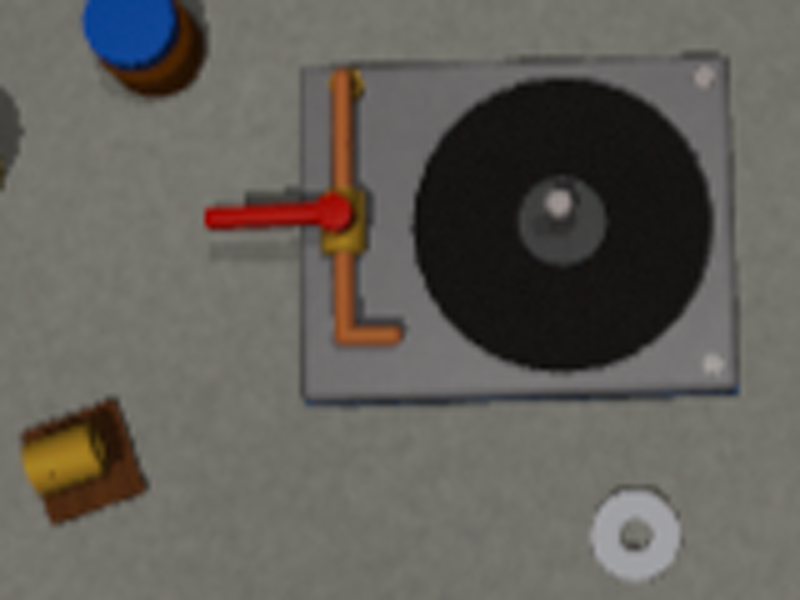

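View pics/s1.png

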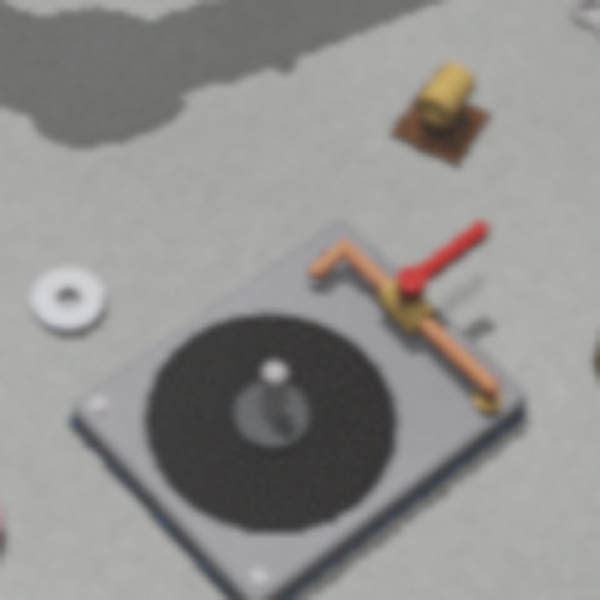

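View pics/t2.png

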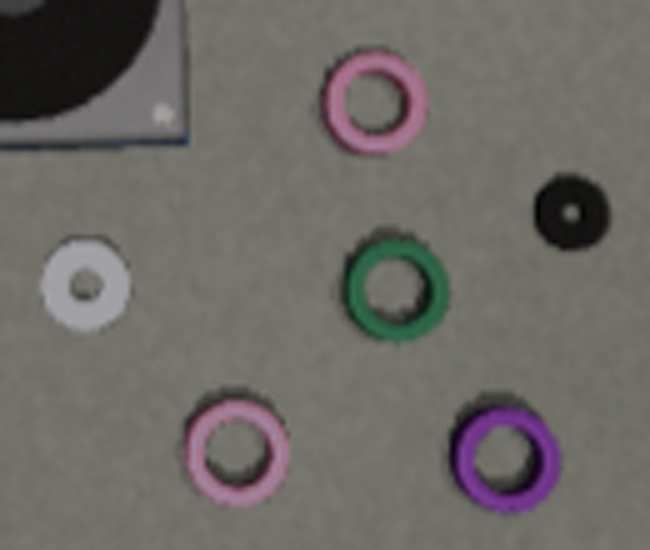

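View pics/s2.png

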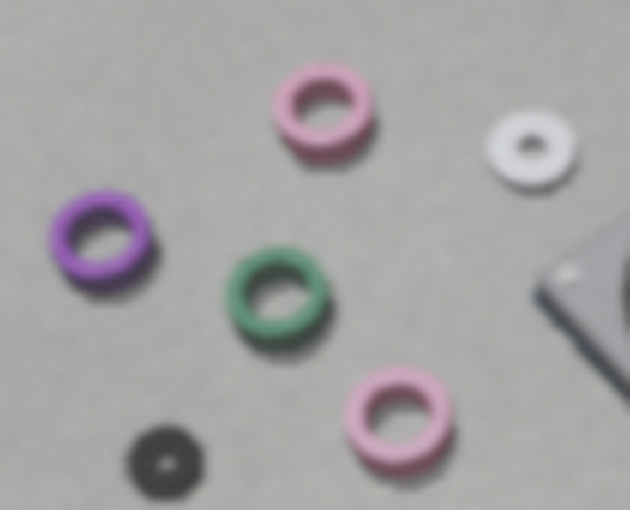

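Candidates (top view): the spacer is the light ring at (257,227). The green ring at (319,227) is the wheel; its look-alikes are the pink rings at (315,190) and (287,260), the purple one at (341,261), the black rubber ring at (354,212) and the green slab at (329,133). The bushing is the brass cylinder at (142,211) on the brown rest. The crops confirm the green thick ring as wheel and the light grey ring as spacer. Next I measure them.

```bash
cat > meas.py <<'E'
import pickle
from h import *
t,s=pickle.load(open('c0.pkl','rb'))
S=8
def up(c,box):
    u0,v0,u1,v1=box; return cv2.resize(c['bgr'][v0:v1,u0:u1],None,fx=S,fy=S,interpolation=cv2.INTER_CUBIC)
def px(box,p): return np.array([box[0]+(p[0]+.5)/S-.5,box[1]+(p[1]+.5)/S-.5])
def big(m,tree=cv2.RETR_CCOMP):
    cs,h=cv2.findContours(m,tree,cv2.CHAIN_APPROX_NONE)
    i=max(range(len(cs)),key=lambda k:cv2.contourArea(cs[k]) if h[0][k][3]<0 else 0)
    j=h[0][i][2]; holes=[]
    while j>=0: holes.append(cs[j]); j=h[0][j][0]
    return cs[i],max(holes,key=cv2.contourArea) if holes else None
def ell(c,box,maskf,name):
    im=up(c,box);hsv=cv2.cvtColor(im,cv2.COLOR_BGR2HSV);m=maskf(im,hsv)
    o,h=big(m); out=[]
    for k in (o,h):
        if k is None or len(k)<10: continue
        e=cv2.fitEllipse(k); out.append((px(box,e[0]),np.array(e[1])/S,e[2]))
        cv2.drawContours(im,[k],-1,(0,0,255),1)
    cv2.imwrite(f'pics/m_{name}.png',im); return out
inr=lambda lo,hi:(lambda im,hsv:cv2.inRange(hsv,lo,hi))
if __name__=='__main__':
    R_={}
    for nm,bt,bs,z in (('spacer',(240,212,275,243),(228,176,260,202),0.012),('wheel',(302,210,337,245),(188,200,216,228),.026)):
        for c,b,l in ((t,bt,'t'),(s,bs,'s')):
            if nm=='spacer': f=lambda im,h,th=(150 if l=='t' else 195):cv2.inRange(im,(th,)*3,(255,)*3)
            else: f=inr((60,70,60 if l=='t' else 80),(95,255,255))
            r=ell(c,b,f,nm+l); 
            for e in r: print(nm,l,e[0].round(2),e[1].round(2),round(e[2],1),onz(c,*e[0],z).round(4))
            R_[nm+l]=r
    for nm in ('spacer','wheel'):
        for k in range(2):
            print(nm,k,tri(t,R_[nm+'t'][k][0],s,R_[nm+'s'][k][0]))
    # spindle
    import sys
E
python3 meas.py
python3 - <<'E'
import cv2,numpy as np
a=[cv2.imread(f'pics/m_{n}.png') for n in('spacert','spacers','wheelt','wheels')]
a=[cv2.resize(x,(280,250)) for x in a]
cv2.imwrite('pics/mm.png',np.vstack([np.hstack(a[:2]),np.hstack(a[2:])]))
E
```

```text
spacer t [256.6  226.68] [16.67 16.8 ] 115.1 [ 0.4301 -0.0153  0.012 ]
spacer t [256.67 226.67] [7.68 7.83] 30.7 [ 0.4301 -0.0155  0.012 ]
spacer s [242.96 188.81] [10.75 13.34] 86.6 [ 0.4297 -0.0172  0.012 ]
spacer s [243.15 188.76] [5.18 6.44] 89.5 [ 0.4299 -0.0165  0.012 ]
wheel t [319.07 227.61] [20.1  20.55] 170.5 [ 0.4304 -0.1955  0.026 ]
wheel t [319.12 227.66] [13.19 14.14] 115.7 [ 0.4302 -0.1956  0.026 ]
wheel s [200.77 213.72] [13.67 15.24] 72.5 [ 0.4344 -0.1989  0.026 ]
wheel s [200.82 213.67] [10.53 11.83] 87.9 [ 0.4343 -0.1987  0.026 ]
spacer 0 (array([ 0.42958314, -0.01609378,  0.01098973]), np.float64(0.001843763193078036))
spacer 1 (array([ 0.42986251, -0.01592536,  0.01140584]), np.float64(0.0009716625886901862))
wheel 0 (array([ 0.43025925, -0.19709818,  0.01832624]), np.float64(0.0006828150357933759))
wheel 1 (array([ 0.43022557, -0.19706148,  0.0185528 ]), np.float64(0.0002990239877764834))
```

View pics/mm.png

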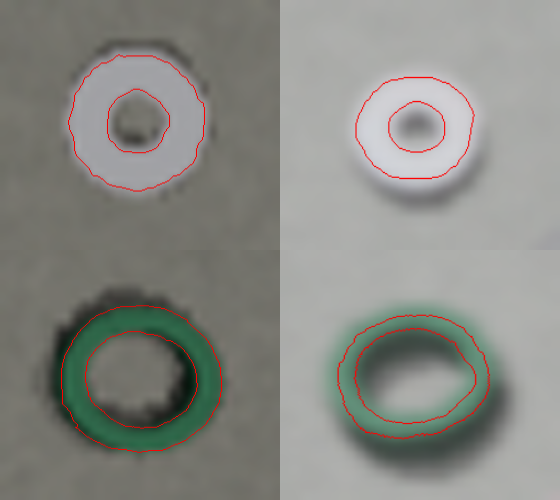

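```bash
cat > m2.py <<'E'
from meas import *
def blob(c,b,f,n):
    im=up(c,b);hsv=cv2.cvtColor(im,cv2.COLOR_BGR2HSV);m=f(im,hsv);o,_=big(m)
    M=cv2.moments(o);p=px(b,(M['m10']/M['m00'],M['m01']/M['m00']));r=cv2.minAreaRect(o)
    cv2.drawContours(im,[o],-1,(0,0,255) if n[0]!='h' else (255,0,0),1);cv2.imwrite(f'pics/m_{n}.png',im)
    return p,px(b,r[0]),np.array(r[1])/S,[px(b,q).round(2) for q in cv2.boxPoints(r)]
g=lambda th:(lambda im,h:cv2.inRange(im,(th,)*3,(255,)*3))
a=blob(t,(234,152,250,168),g(140),'tipt');b=blob(s,(274,196,296,211),g(175),'tips')
print('tip',a[0],a[2],b[0],b[2],tri(t,a[0],s,b[0]), onz(t,*a[0],.101),onz(s,*b[0],.101))
# box corners from lap in top at z .035 ; seat disk
f=lambda im,h:cv2.inRange(cv2.cvtColor(im,cv2.COLOR_BGR2GRAY),55,140)
a=blob(t,(229,150,256,178),f,'seatt');print('seat',a[0],a[2],onz(t,*a[0],.045))
red=lambda im,h:cv2.inRange(h,(0,170,90),(7,255,255))|cv2.inRange(h,(172,170,90),(180,255,255))
a=blob(t,(165,150,210,175),red,'hant');b=blob(s,(300,170,332,196),red,'hans')
for n,c,q in(('t',t,a),('s',s,b)):
    print('handle',n,[onz(c,*p,.094).round(4) for p in q[3]],onz(c,*q[1],.094))
print(tri(t,a[1],s,b[1]))
br=lambda im,h:cv2.inRange(h,(15,110,60),(30,255,255))
a=blob(t,(130,195,165,228),br,'but');b=blob(s,(306,138,332,162),br,'bus')
print('bush',a,b,tri(t,a[1],s,b[1]),onz(t,*a[1],.045))
for p in a[3]:print(onz(t,*p,.04).round(4))
E
python3 m2.py
python3 - <<'E'
import cv2,numpy as np
a=[cv2.imread(f'pics/m_{n}.png') for n in('tipt','tips','seatt','hant','hans','but','bus','but')]
a=[cv2.resize(x,(200,200)) for x in a]
cv2.imwrite('pics/mm2.png',np.vstack([np.hstack(a[:4]),np.hstack(a[4:])]))
E
```

```text
tip [241.403125   160.09742647] [2.625 2.75 ] [284.4207736  203.75231481] [1.76776695 1.67937839] (array([0.60996959, 0.02906677, 0.09948914]), np.float64(0.0011835879187089915)) [0.60998119 0.02951516 0.101     ] [0.61039192 0.02790541 0.101     ]
seat [241.88038771 164.16855091] [15.875 16.5  ] [0.60896411 0.03027082 0.045     ]
handle t [array([0.5941, 0.2251, 0.094 ]), array([0.6158, 0.2255, 0.094 ]), array([0.615 , 0.1446, 0.094 ]), array([0.5933, 0.1444, 0.094 ])] [0.6045578  0.18486981 0.094     ]
handle s [array([0.605 , 0.1576, 0.094 ]), array([0.602 , 0.2143, 0.094 ]), array([0.606 , 0.2137, 0.094 ]), array([0.609, 0.157, 0.094])] [0.60551017 0.18546432 0.094     ]
(array([0.6049587 , 0.18547042, 0.09313087]), np.float64(0.0009409326781534741))
bush (array([142.11121195, 211.57554604]), array([142.45391273, 211.34693909]), array([12.34562874, 16.67458153]), [array([132.53, 208.32], dtype=float32), array([148.24, 202.74], dtype=float32), array([152.38, 214.37], dtype=float32), array([136.67, 219.96], dtype=float32)]) (array([318.37711613, 148.83713557]), array([318.59073544, 149.25484657]), array([ 7.67604542, 12.2403841 ]), [array([311.67, 151.31], dtype=float32), array([319.75, 142.12], dtype=float32), array([325.52, 147.2 ], dtype=float32), array([317.43, 156.38], dtype=float32)]) (array([0.46758462, 0.3138378 , 0.03348866]), np.float64(0.0031119405645194153)) [0.46777128 0.31166167 0.045     ]
[0.4762 0.3423 0.04  ]
[0.493  0.2978 0.04  ]
[0.4598 0.2843 0.04  ]
[0.4431 0.3286 0.04  ]
```

View pics/mm2.png

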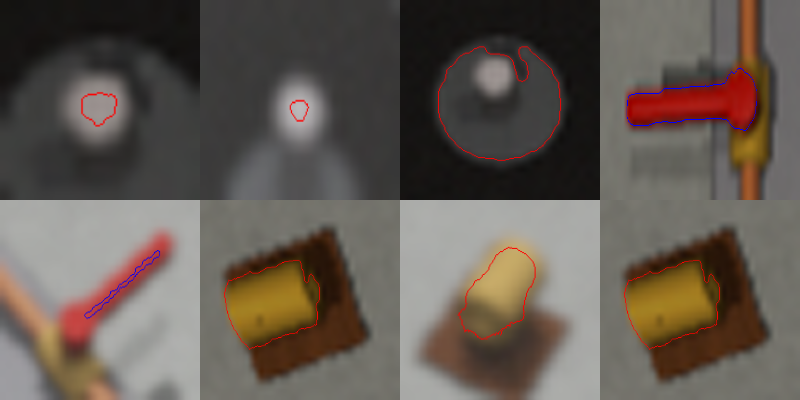

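The contours show the spindle tip, handle, bushing and seat were segmented properly. The tip comes out at z ≈ 0.0995 (expected 0.101) and the handle at 0.093 (top should be 0.094). I'll refine the bushing from the rest's foot and write a pose-difference helper.

```bash
cat > d.py <<'E'
# usage: d.py x y z yaw phi : shift/turn shares from present pose to target (phi = lean about tool x after yaw)
import sys,numpy as np
from scipy.spatial.transform import Rotation as R
from cell import env
o=env.get_obs();p=np.array(o['tool_pos']);A=R.from_euler('xyz',o['tool_rot'],degrees=True)
x,y,z,yaw,phi=map(float,sys.argv[1:6])
B=R.from_euler('xyz',[180,0,yaw],degrees=True)*R.from_euler('x',phi,degrees=True)
print('shift',(A.inv().apply(np.array([x,y,z])-p)/.1).round(3),'turn',((A.inv()*B).as_rotvec()/(np.pi/2)).round(3),'t',round(o['time_s'],2))
E
python3 - <<'E'
from m2 import *
br=lambda im,h:cv2.inRange(h,(3,90,25),(35,255,255))
a=blob(t,(130,195,165,228),br,'rest')
P=[onz(t,*p,.006)[:2] for p in a[3]];print([p.round(4) for p in P]);
for i in range(4):
    d=P[(i+1)%4]-P[i];print(np.linalg.norm(d).round(4),np.degrees(np.arctan2(d[1],d[0])).round(1))
for i,(l,c,z) in enumerate((('t',t,.0),)):
    # lower-right foot corners in world
    pass
# bushing axis line: midpoints of ends at z .04..; brass without end
b=blob(t,(130,195,165,228),lambda im,h:cv2.inRange(h,(15,110,70),(30,255,255)),'bu2');print(b[1],b[2]);
for p in b[3]:print(p,onz(t,*p,.04).round(4))
crop(t,125,190,170,232,14,'pics/rest.png')
E
```

```text
tip [241.403125   160.09742647] [2.625 2.75 ] [284.4207736  203.75231481] [1.76776695 1.67937839] (array([0.60996959, 0.02906677, 0.09948914]), np.float64(0.0011835879187089915)) [0.60998119 0.02951516 0.101     ] [0.61039192 0.02790541 0.101     ]
seat [241.88038771 164.16855091] [15.875 16.5  ] [0.60896411 0.03027082 0.045     ]
handle t [array([0.5941, 0.2251, 0.094 ]), array([0.6158, 0.2255, 0.094 ]), array([0.615 , 0.1446, 0.094 ]), array([0.5933, 0.1444, 0.094 ])] [0.6045578  0.18486981 0.094     ]
handle s [array([0.605 , 0.1576, 0.094 ]), array([0.602 , 0.2143, 0.094 ]), array([0.606 , 0.2137, 0.094 ]), array([0.609, 0.157, 0.094])] [0.60551017 0.18546432 0.094     ]
(array([0.6049587 , 0.18547042, 0.09313087]), np.float64(0.0009409326781534741))
bush (array([142.11121195, 211.57554604]), array([142.45391273, 211.34693909]), array([12.34562874, 16.67458153]), [array([132.53, 208.32], dtype=float32), array([148.24, 202.74], dtype=float32), array([152.38, 214.37], dtype=float32), array([136.67, 219.96], dtype=float32)]) (array([318.37711613, 148.83713557]), array([318.59073544, 149.25484657]), array([ 7.67604542, 12.2403841 ]), [array([311.67, 151.31], dtype=float32), array([319.75, 142.12], dtype=float32), array([325.52, 147.2 ], dtype=float32), array([317.43, 156.38], dtype=float32)]) (array([0.46758462, 0.3138378 , 0.03348866]), np.float64(0.0031119405645194153)) [0.46777128 0.31166167 0.045     ]
[0.4762 0.3423 0.04  ]
[0.493  0.2978 0.04  ]
[0.4598 0.2843 0.04  ]
[0.4431 0.3286 0.04  ]
[array([0.4826, 0.3567]), array([0.5063, 0.296 ]), array([0.4516, 0.2731]), array([0.428 , 0.3334])]
0.0652 -68.6
0.0594 -157.3
0.0648 111.3
0.0593 23.1
[142.31545258 211.32078743] [12.04957867 16.43062973]
[132.55 208.4 ] [0.476  0.3422 0.04  ]
[148.03 202.89] [0.4926 0.2984 0.04  ]
[152.08 214.24] [0.4602 0.2851 0.04  ]
[136.6  219.75] [0.4437 0.3288 0.04  ]
```

View pics/rest.png

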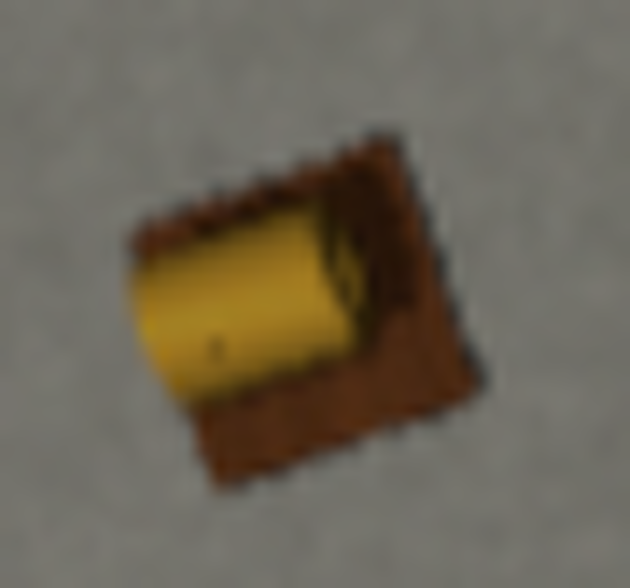

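```bash
python3 - <<'E'
import pickle
from h import *
t,s=pickle.load(open('c0.pkl','rb'))
f=lambda u,v:(125+(u+.5)/14-.5,190+(v+.5)/14-.5)
for n,p in dict(TR=(395,130),BR=(485,380),BL=(220,490),c=(307.5,310)).items(): print(n,onz(t,*f(*p),.006).round(4))
for n,p in dict(l=(160,330),r=(340,275),c=(250,302)).items(): print(n,onz(t,*f(*p),.04).round(4))
E
python3 d.py 0.468 0.309 0.2 20 30
```

```text
TR [0.5073 0.2952 0.006 ]
BR [0.4546 0.2735 0.006 ]
BL [0.4305 0.3285 0.006 ]
c [0.4688 0.3119 0.006 ]
l [0.4626 0.3317 0.04  ]
r [0.4745 0.2952 0.04  ]
c [0.4687 0.3135 0.04  ]
shift [-2.198  3.601  0.004] turn [0.309 0.156 0.579] t 0.2
```

```bash
python3 -m pendant '[[-0.1,0.15,0,0,0,0],[-0.2,0.3,0,0,0,0],[-0.3,0.45,0,0,0,0],[-0.4,0.6,0,0,0,0],[-0.5,0.75,0,0,0,0],[-0.6,0.9,0,0,0,0],[-0.65,1,0,0,0,0],[-0.65,1,0,0,0,0]]' 87 30; python3 d.py 0.485 0.267 0.11 20 30
```

```text
time_s: 1.2
tool_pos: [0.2641, 0.5315, 0.2009]
tool_rot: [180.0, -0.0, 73.3]
force: [-0.3, 0.3, 0.4]
grip_width: 0.087
shift [-1.898  2.876  0.909] turn [0.309 0.155 0.578] t 1.2
```

```bash
python3 -m pendant '[[-0.1,0.15,0,0,0,0],[-0.2,0.3,0,0,0,0],[-0.3,0.45,0,0,0,0],[-0.4,0.6,0,0,0,0],[-0.5,0.75,0,0,0,0],[-0.6,0.9,0,0,0,0],[-0.65,1,0,0,0,0],[-0.65,1,0,0,0,0]]' && python3 -m pendant '[[-0.1,0.15,0,0.03,0.02,0.06],[-0.2,0.3,0,0.07,0.04,0.14],[-0.3,0.45,0,0.11,0.06,0.21],[-0.4,0.6,0,0.15,0.08,0.29],[-0.5,0.75,0,0.19,0.1,0.37],[-0.6,0.9,0,0.23,0.12,0.44],[-0.65,1,0,0.27,0.14,0.52],[-0.65,1,0,0.31,0.155,0.578]]'; python3 d.py 0.485 0.267 0.11 20 30
```

```text
time_s: 2.2
tool_pos: [0.3412, 0.4406, 0.2009]
tool_rot: [180.0, -0.0, 73.3]
force: [0.5, -1.5, -0.4]
grip_width: 0.0869
time_s: 3.2
tool_pos: [0.4183, 0.3501, 0.2009]
tool_rot: [-149.8, 0.1, 19.9]
force: [0.1, 0.1, -0.6]
grip_width: 0.087
shift [0.346 1.329 0.278] turn [-0.002 -0.    -0.001] t 3.2
```

```bash
python3 d.py 0.468 0.3138 0.0238 20 30; python3 d.py 0.478 0.286 0.075 20 30
```

```text
shift [0.346 1.332 1.273] turn [-0.002 -0.    -0.001] t 3.2
shift [0.345 1.33  0.682] turn [-0.002 -0.    -0.001] t 3.2
```

```bash
python3 -m pendant '[[0.05,0.15,0,0,0,0],[0.1,0.3,0,0,0,0],[0.15,0.45,0,0,0,0],[0.2,0.6,0,0,0,0],[0.25,0.75,0,0,0,0],[0.3,0.9,0.05,0,0,0],[0.345,1,0.1,0,0,0],[0.345,1,0.1,0,0,0]]'; python3 d.py 0.468 0.3138 0.0238 20 30
python3 - <<'E'
from cell import viewer
from h import *
t=cam(viewer,'top');s=cam(viewer,'scene')
crop(t,100,140,240,240,5,'pics/t3.png'); crop(s,270,90,390,190,5,'pics/s3.png')
E
```

```text
time_s: 4.2
tool_pos: [0.4778, 0.2851, 0.1407]
tool_rot: [-149.9, 0.2, 20.1]
force: [0.4, -0.7, -0.7]
grip_width: 0.0867
shift [0.01  0.324 1.164] turn [-0.001  0.002 -0.   ] t 4.2
```

View pics/t3.png

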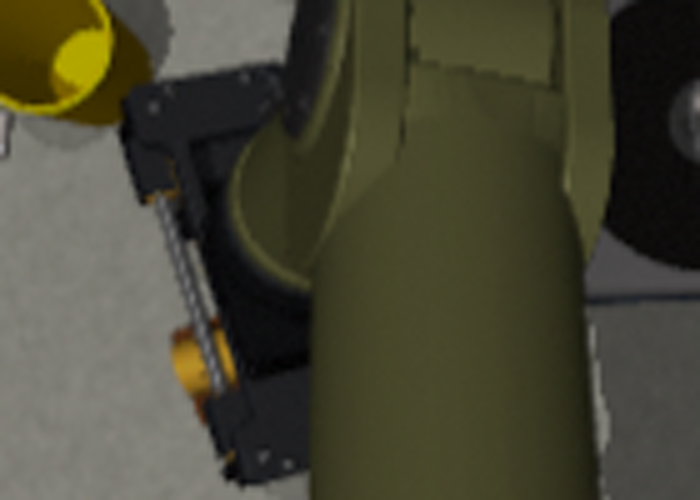

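View pics/s3.png

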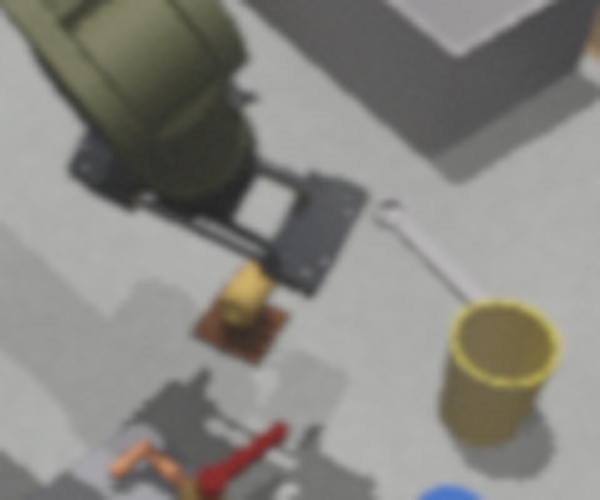

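The scene view shows the open jaws just right of and above the bushing (scene crop 245,295), with the finger line across its axis and the yellow pot clear. Descending.

```bash
python3 -m pendant '[[0,0.06,0.12,0,0,0],[0,0.12,0.25,0,0,0],[0,0.18,0.38,0,0,0],[0,0.24,0.5,0,0,0],[0,0.3,0.62,0,0,0],[0.01,0.32,0.74,0,0,0],[0.01,0.325,0.86,0,0,0],[0.01,0.325,0.95,0,0,0]]'; python3 d.py 0.468 0.3138 0.0238 20 30
python3 - <<'E'
from cell import viewer
from h import *
t=cam(viewer,'top');s=cam(viewer,'scene')
crop(t,110,160,210,240,6,'pics/t4.png'); crop(s,280,100,360,180,7,'pics/s4.png')
E
```

```text
time_s: 5.3
tool_pos: [0.4717, 0.3049, 0.0428]
tool_rot: [-149.9, 0.1, 20.1]
force: [1.3, -0.1, 0.2]
grip_width: 0.0872
shift [-0.004  0.012  0.212] turn [-0.001  0.001  0.001] t 5.3
```

View pics/t4.png

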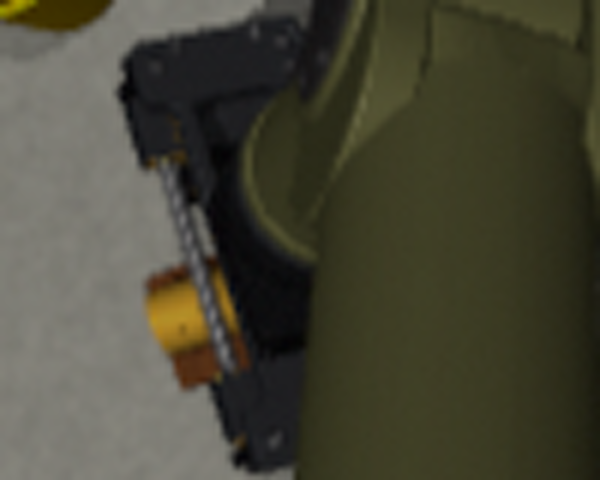

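View pics/s4.png

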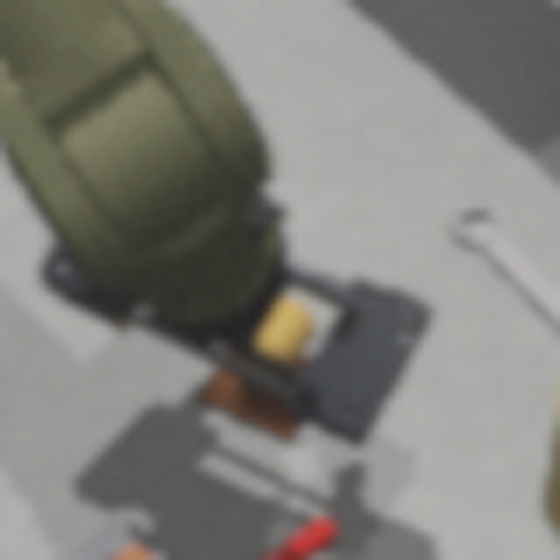

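```bash
python3 -m pendant '[[0,0.01,0.21,0,0,0],[0,0.01,0.21,0,0,0],[0,0.01,0.21,0,0,0],[0,0.01,0.21,0,0,0],[0,0.01,0.21,0,0,0],[0,0.01,0.21,0,0,0],[0,0.01,0.21,0,0,0],[0,0.01,0.21,0,0,0]]' 20 40; python3 d.py 0.4 0.13 0.15 20 -60
```

```text
time_s: 6.4
tool_pos: [0.4687, 0.3134, 0.025]
tool_rot: [-149.9, 0.0, 20.1]
force: [-1.1, -2.0, 2.6]
grip_width: 0.0297
shift [-1.277  0.658 -1.826] turn [-1.001  0.     0.002] t 6.4
```

```bash
python3 -m pendant '[[0,-0.03,-0.05,0,0,0],[0,-0.1,-0.17,0,0,0],[0,-0.2,-0.35,0,0,0],[0,-0.3,-0.52,0,0,0],[0,-0.4,-0.7,0,0,0],[0,-0.45,-0.78,0,0,0],[0,-0.45,-0.78,0,0,0],[0,-0.45,-0.78,0,0,0]]'; python3 d.py 0.4155 0.1148 0.09 20 -60
python3 - <<'E'
from cell import viewer
from h import *
t=cam(viewer,'top');s=cam(viewer,'scene')
crop(t,110,160,210,240,6,'pics/t5.png'); crop(s,280,80,360,160,7,'pics/s5.png')
E
```

```text
time_s: 7.4
tool_pos: [0.4683, 0.313, 0.1141]
tool_rot: [-149.9, 0.1, 20.1]
force: [0.1, -0.5, -2.2]
grip_width: 0.0298
shift [-1.178  1.575 -0.631] turn [-1.001e+00  1.000e-03  2.000e-03] t 7.4
```

View pics/t5.png

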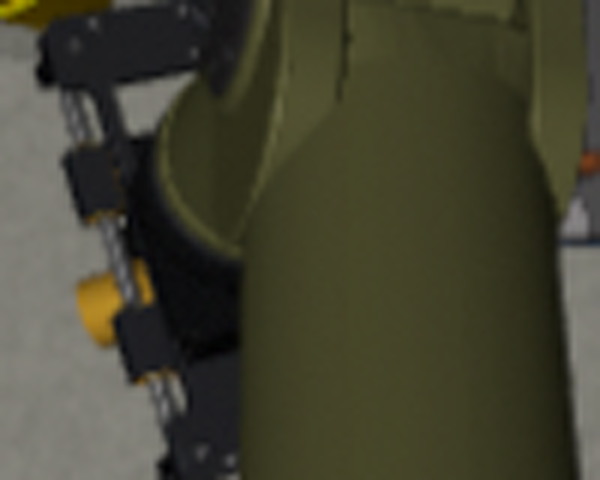

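View pics/s5.png

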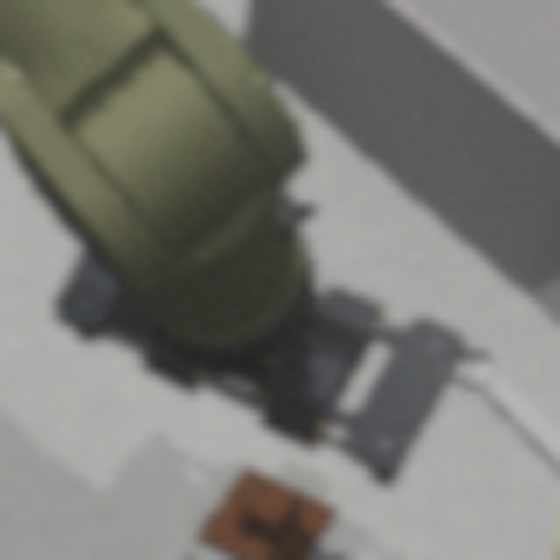

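```bash
python3 -m pendant '[[-0.1,0.12,-0.1,-0.05,0,0],[-0.2,0.25,-0.2,-0.15,0,0],[-0.3,0.4,-0.3,-0.25,0,0],[-0.4,0.55,-0.4,-0.35,0,0],[-0.5,0.7,-0.5,-0.45,0,0],[-0.6,0.85,-0.6,-0.55,0,0],[-0.7,0.95,-0.65,-0.65,0,0],[-0.75,1,-0.65,-0.7,0,0]]'; python3 d.py 0.4155 0.1148 0.07 20 -60
```

```text
time_s: 8.5
tool_pos: [0.4379, 0.1767, 0.1199]
tool_rot: [147.0, 0.1, 20.3]
force: [-0.7, 0.4, -2.2]
grip_width: 0.029
shift [-0.424  0.149  0.693] turn [-0.3   -0.001  0.003] t 8.5
```

```bash
python3 -m pendant '[[-0.07,0.02,0.1,-0.05,0,0],[-0.15,0.05,0.2,-0.12,0,0],[-0.25,0.08,0.35,-0.2,0,0],[-0.35,0.11,0.5,-0.27,0,0],[-0.42,0.15,0.65,-0.3,0,0],[-0.424,0.15,0.69,-0.3,0,0.003],[-0.424,0.15,0.69,-0.3,0,0.003],[-0.424,0.15,0.69,-0.3,0,0.003]]'; python3 d.py 0.4155 0.1148 0.0186 20 -60
python3 - <<'E'
from cell import viewer,env
from h import *
import pickle
print(env.get_obs()['qpos'])
t=cam(viewer,'top');s=cam(viewer,'scene');pickle.dump((t,s),open('c1.pkl','wb'))
crop(t,150,170,270,280,6,'pics/t6.png'); crop(s,230,110,330,200,7,'pics/s6.png')
E
```

```text
time_s: 9.5
tool_pos: [0.4174, 0.1146, 0.0718]
tool_rot: [120.2, -0.3, 19.9]
force: [0.1, -0.9, -1.4]
grip_width: 0.0294
shift [-0.02  -0.463  0.261] turn [-0.003 -0.    -0.003] t 9.5
[-68.81946193  26.51630437  12.39483139 115.73368392  39.58276552
  83.23112383 -57.60404701]
```

View pics/t6.png

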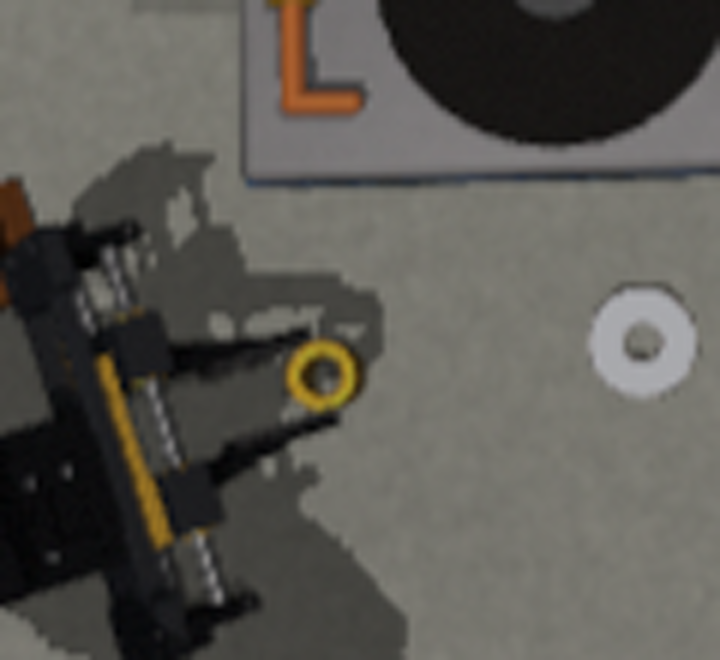

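View pics/s6.png

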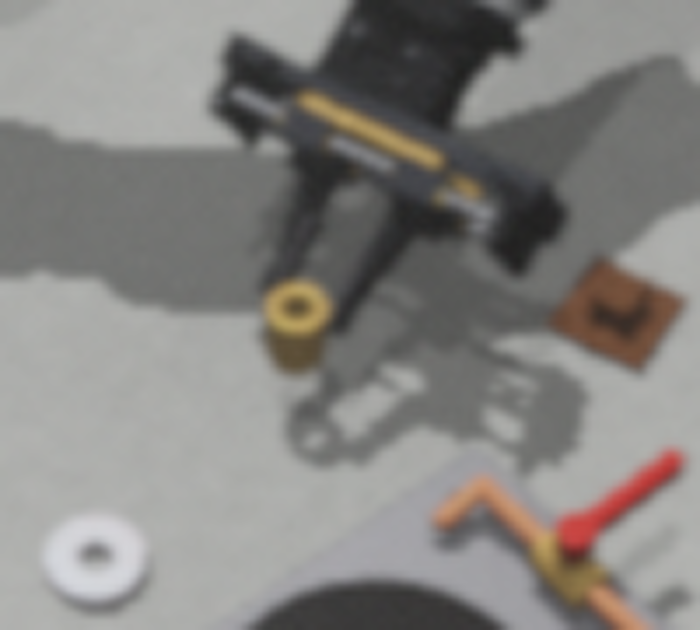

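Run:
```python
import pickle,meas
from meas import *
t,s=pickle.load(open('c1.pkl','rb'))
br=inr((14,120,80),(32,255,255))
a=ell(t,(194,222,214,244),br,'b1t'); b=ell(s,(266,146,280,160),inr((14,60,120),(32,255,255)),'b1s')
for e in a+b: print(e)
for p in a: print(onz(t,*p[0],.093))
print(tri(t,a[-1][0],s,(272.1,153.2)), tri(t,a[-1][0],s,b[0][0]))
```

```text
(array([203.06770992, 232.05493259]), array([11.99427605, 12.06385136]), 145.85147094726562)
(array([203.14261723, 232.22070217]), array([6.03404665, 6.42864466]), 112.43769836425781)
(array([271.99511528, 153.52087688]), array([8.00378895, 9.69306278]), 81.98030853271484)
(array([271.9490633 , 153.39463568]), array([2.17891502, 2.7942946 ]), 89.42169952392578)
[0.41247326 0.12940703 0.093     ]
[0.41203202 0.12918996 0.093     ]
(array([0.41187105, 0.1290724 , 0.09196113]), np.float64(0.0006100736452000935)) (array([0.41171199, 0.12911017, 0.08997863]), np.float64(0.0011764958154489224))
```

```bash
python3 -m pendant '[[-0.01,-0.1,0.06,0,0,0],[-0.01,-0.2,0.115,0,0,0],[-0.01,-0.3,0.173,0,0,0],[-0.01,-0.37,0.214,0,0,0],[-0.01,-0.41,0.237,0,0,0],[-0.01,-0.424,0.245,0,0,0],[-0.01,-0.433,0.25,0,0,0],[-0.01,-0.437,0.252,0,0,0]]'; python3 d.py 0.4155 0.1148 0.0186 20 -60
```

```text
time_s: 10.6
tool_pos: [0.4161, 0.1139, 0.0209]
tool_rot: [120.1, -0.2, 19.9]
force: [-0.1, 0.5, -2.9]
grip_width: 0.0296
shift [-0.002 -0.025  0.003] turn [-0.001 -0.    -0.002] t 10.6
```

```bash
python3 -m pendant '[[0,-0.004,0.0025,0,0,0],[0,-0.008,0.005,0,0,0],[0,-0.012,0.007,0,0,0],[0,-0.016,0.009,0,0,0],[0,-0.02,0.012,0,0,0],[0,-0.024,0.014,0,0,0],[0,-0.024,0.014,0,0,0],[0,-0.024,0.014,0,0,0]]'
```

```text
time_s: 11.6
tool_pos: [0.416, 0.1136, 0.0193]
tool_rot: [120.0, -0.2, 19.9]
force: [-3.4, 1.1, 7.2]
grip_width: 0.0295
```

Run:
```python
from cell import viewer,env
from h import *
import pickle
t=cam(viewer,'top');s=cam(viewer,'scene');pickle.dump((t,s),open('c1.pkl','wb'))
crop(s,240,110,320,200,7,'pics/s7.png')
```

```text
(no output)
```

View pics/s7.png

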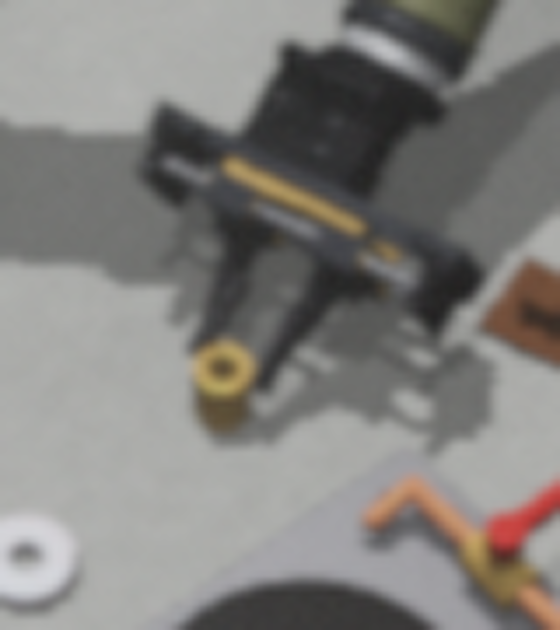

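Bushing touches the bench (force rose ~9 N) and stands upright. Release, then back off along the tool axis.

```bash
python3 -m pendant '[[0,0,0,0,0,0],[0,0,0,0,0,0],[0,0,0,0,0,0],[0,0,0,0,0,0],[0,0,-0.1,0,0,0],[0,0,-0.3,0,0,0],[0,0,-0.6,0,0,0],[0,0,-0.9,0,0,0]]' 87
python3 - <<'E'
from cell import viewer,env
from h import *
import pickle
t=cam(viewer,'top');s=cam(viewer,'scene');pickle.dump((t,s),open('c1.pkl','wb'))
crop(t,150,170,270,280,5,'pics/t8.png');crop(s,240,110,320,200,6,'pics/s8.png')
E
python3 d.py 0.43 -0.016 0.1 20 0;python3 d.py 0.43 -0.016 0.1 90 0;python3 d.py 0.43 -0.016 0.1 -90 0
```

```text
time_s: 12.7
tool_pos: [0.3887, 0.1892, 0.0641]
tool_rot: [120.2, -0.2, 20.0]
force: [0.4, -0.7, -0.5]
grip_width: 0.0865
shift [-0.333  1.374  1.625] turn [ 0.662 -0.005  0.001] t 12.8
shift [-0.333  1.374  1.625] turn [ 0.577  0.399 -0.702] t 12.8
shift [-0.333  1.374  1.625] turn [ 0.435 -0.63   1.096] t 12.8
```

View pics/t8.png

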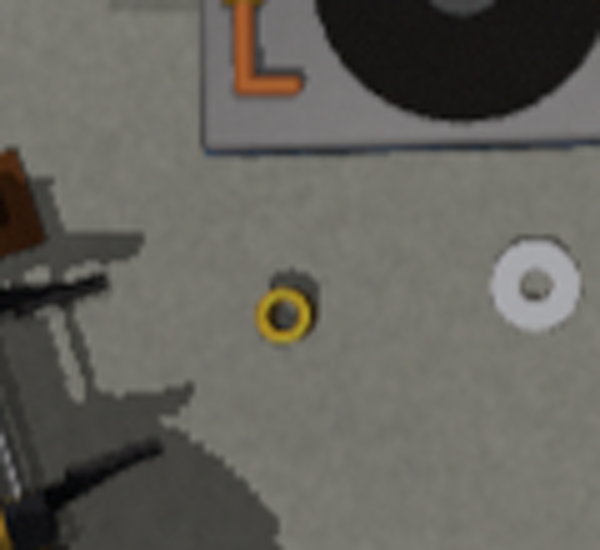

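View pics/s8.png

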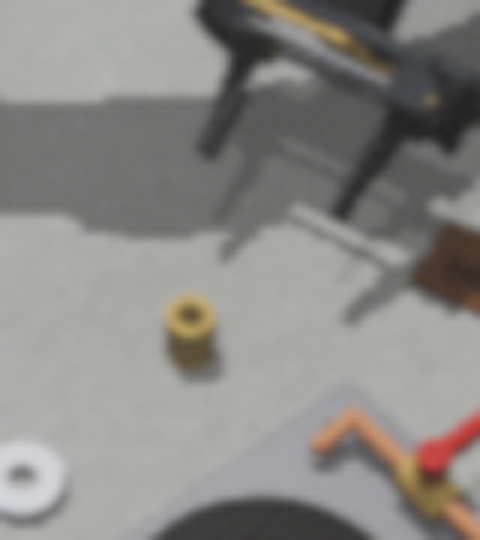

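```bash
python3 d.py 0.39 0.18 0.12 20 0; python3 d.py 0.405 0.11 0.12 20 0
```

```text
shift [-0.03   0.544 -0.181] turn [ 0.662 -0.005  0.001] t 12.8
shift [-0.131  0.903  0.43 ] turn [ 0.662 -0.005  0.001] t 12.8
```

```bash
python3 -m pendant '[[-0.01,0.13,-0.06,0.05,0,0],[-0.02,0.27,-0.12,0.15,0,0],[-0.03,0.4,-0.16,0.26,0,0],[-0.03,0.54,-0.18,0.36,0,0],[-0.06,0.65,0,0.46,0,0],[-0.09,0.75,0.17,0.56,0,0],[-0.11,0.85,0.33,0.65,0,0],[-0.13,0.95,0.45,0.662,-0.005,0]]' 
python3 d.py 0.43 -0.016 0.04 20 0;python3 d.py 0.43 -0.016 0.002 20 0
```

```text
time_s: 13.8
tool_pos: [0.4068, 0.0977, 0.1232]
tool_rot: [179.9, 0.1, 19.3]
force: [-0.2, 0.3, -0.6]
grip_width: 0.087
shift [-0.156  1.148  0.836] turn [ 0.001  0.002 -0.007] t 13.8
shift [-0.155  1.147  1.216] turn [ 0.001  0.002 -0.007] t 13.8
```

```bash
python3 -m pendant '[[-0.02,0.2,0,0,0,0],[-0.05,0.4,0,0,0,0],[-0.08,0.6,0,0,0,0],[-0.1,0.8,0,0,0,0],[-0.13,1,0.1,0,0,0],[-0.15,1,0.3,0,0,0],[-0.155,1,0.5,0,0,0],[-0.155,1,0.6,0,0,-0.007]]' 
python3 d.py 0.43 -0.016 0.003 20 0
```

```text
time_s: 14.8
tool_pos: [0.4244, 0.001, 0.0623]
tool_rot: [179.7, 0.3, 20.4]
force: [-0.1, -0.4, -0.2]
grip_width: 0.0868
shift [-0.003  0.176  0.594] turn [0.003 0.004 0.004] t 14.8
```

```bash
python3 -m pendant '[[0,0.1,0.1,0,0,0],[0,0.176,0.2,0,0,0],[0,0.176,0.3,0,0,0],[0,0.176,0.4,0,0,0],[0,0.176,0.5,0,0,0],[0,0.176,0.56,0,0,0],[0,0.176,0.585,0.003,0.004,0],[0,0.176,0.585,0.003,0.004,0]]' 
python3 d.py 0.43 -0.016 0.003 20 0
python3 -m pendant '[[0,0,0,0,0,0],[0,0,0,0,0,0],[0,0,0,0,0,0],[0,0,0,0,0,0],[0,0,0,0,0,0],[0,0,-0.03,0,0,0],[0,0,-0.1,0,0,0],[0,0,-0.3,0,0,0]]' 44 30
```

```text
time_s: 15.8
tool_pos: [0.4314, -0.0157, 0.0049]
tool_rot: [180.0, -0.1, 20.3]
force: [-0.4, 0.0, -0.5]
grip_width: 0.0869
shift [-0.015 -0.002  0.019] turn [ 0.    -0.002  0.004] t 15.8
time_s: 16.8
tool_pos: [0.4307, -0.0158, 0.035]
tool_rot: [179.9, -0.0, 20.3]
force: [0.9, -0.3, 0.4]
grip_width: 0.0444
```

Run:
```python
from cell import viewer,env
from h import *
import pickle
t=cam(viewer,'top');s=cam(viewer,'scene');pickle.dump((t,s),open('c1.pkl','wb'))
crop(t,200,190,300,280,6,'pics/t9.png');crop(s,210,130,310,230,6,'pics/s9.png')
```

```text
(no output)
```

View pics/t9.png

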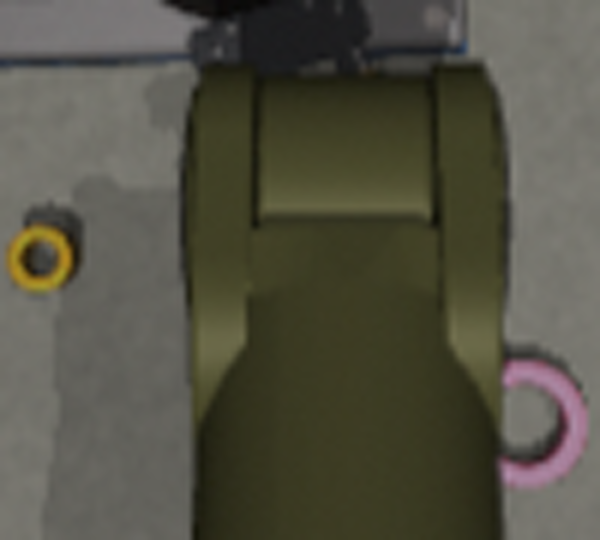

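View pics/s9.png

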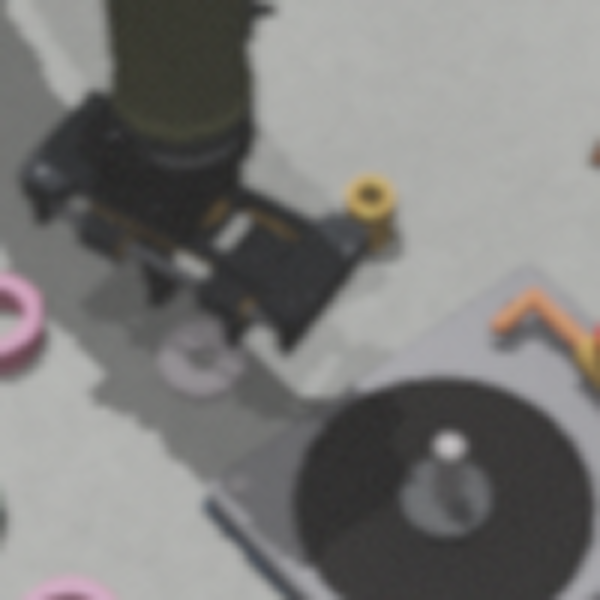

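The spacer is still on the bench at its old place (scene px 243,189), so the fingers closed without holding it. I'll open, go lower, and close fully before lifting.

```bash
python3 -m pendant '[[0,0,0,0,0,0],[0,0,0,0,0,0],[0,0,0,0,0,0],[0,0,0.1,0,0,0],[0,0,0.2,0,0,0],[0,0,0.27,0,0,0],[0,0,0.31,0,0,0],[0,0,0.33,0,0,0]]' 87 30; python3 -m pendant '[[0,0,0.01,0,0,0],[0,0,0.015,0,0,0],[0,0,0.02,0,0,0],[0,0,0.02,0,0,0],[0,0,0.02,0,0,0],[0,0,0.02,0,0,0],[0,0,0.02,0,0,0],[0,0,0.02,0,0,0]]' 44 30; python3 d.py 0.43 -0.016 0.003 20 0
```

```text
time_s: 17.9
tool_pos: [0.4315, -0.0157, 0.0016]
tool_rot: [179.9, -0.1, 20.3]
force: [0.1, 0.4, 0.2]
grip_width: 0.0869
time_s: 18.9
tool_pos: [0.4316, -0.0156, -0.0001]
tool_rot: [180.0, -0.1, 20.4]
force: [0.3, 0.4, -1.1]
grip_width: 0.0442
shift [-0.016 -0.001 -0.031] turn [ 0.    -0.002  0.004] t 18.9
```

Run:
```python
from cell import viewer,env
from h import *
import pickle
t=cam(viewer,'top');s=cam(viewer,'scene');pickle.dump((t,s),open('c1.pkl','wb'))
crop(s,215,140,285,215,10,'pics/s10.png')
c=s
for x in (-.03,-.022,0,.022,.03):
    a=np.radians(20); print(x,proj(c,[.4316+x*np.cos(a),-.0156+x*np.sin(a),0]))
```

```text
-0.03 [237.08854469 187.00239943]
-0.022 [238.86100428 187.9916608 ]
0 [243.76355863 190.72791931]
0.022 [248.70802493 193.48757009]
0.03 [250.51650922 194.4969379 ]
```

View pics/s10.png

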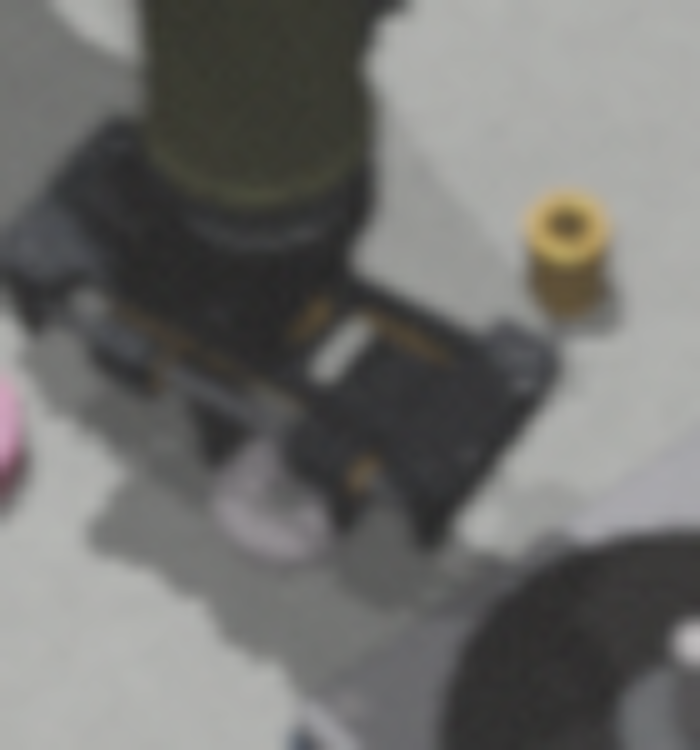

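```bash
python3 -m pendant '[[0,0,0,0,0,0],[0,0,0,0,0,0],[0,0,0,0,0,0],[0,0,0,0,0,0],[0,0,0.005,0,0,0],[0,0,0.01,0,0,0],[0,0,0.015,0,0,0],[0,0,0.02,0,0,0]]' 87 30
python3 - <<'E'
from cell import viewer,env
from h import *
import pickle
t=cam(viewer,'top');s=cam(viewer,'scene');pickle.dump((t,s),open('c1.pkl','wb'))
crop(s,215,140,285,215,10,'pics/s11.png')
E
```

```text
time_s: 20.0
tool_pos: [0.4315, -0.0156, -0.0022]
tool_rot: [180.0, -0.1, 20.4]
force: [-0.3, 0.1, -0.5]
grip_width: 0.087
```

View pics/s11.png

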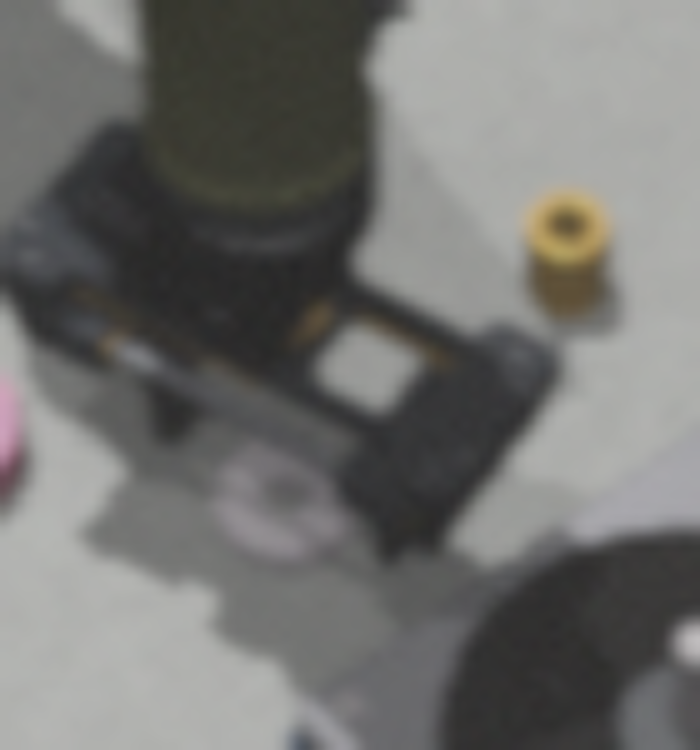

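```bash
python3 -m pendant '[[0,0,0.005,0,0,0],[0,0,0.01,0,0,0],[0,0,0.015,0,0,0],[0,0,0.02,0,0,0],[0,0,0.025,0,0,0],[0,0,0.03,0,0,0],[0,0,0.035,0,0,0],[0,0,0.04,0,0,0]]'
```

```text
time_s: 21.1
tool_pos: [0.4315, -0.0156, -0.0061]
tool_rot: [180.0, -0.1, 20.4]
force: [0.0, 1.2, 0.6]
grip_width: 0.0868
```

```bash
python3 -m pendant '[[0,0,0.01,0,0,0],[0,0,0.02,0,0,0],[0,0,0.03,0,0,0],[0,0,0.04,0,0,0],[0,0,0.05,0,0,0],[0,0,0.06,0,0,0],[0,0,0.065,0,0,0],[0,0,0.07,0,0,0]]'
python3 - <<'E'
from cell import viewer,env
from h import *
import pickle
t=cam(viewer,'top');s=cam(viewer,'scene');pickle.dump((t,s),open('c1.pkl','wb'))
crop(s,215,140,285,215,10,'pics/s12.png')
E
```

```text
time_s: 22.1
tool_pos: [0.4316, -0.0156, -0.0131]
tool_rot: [180.0, -0.1, 20.3]
force: [-0.2, 0.7, 0.2]
grip_width: 0.0869
```

View pics/s12.png

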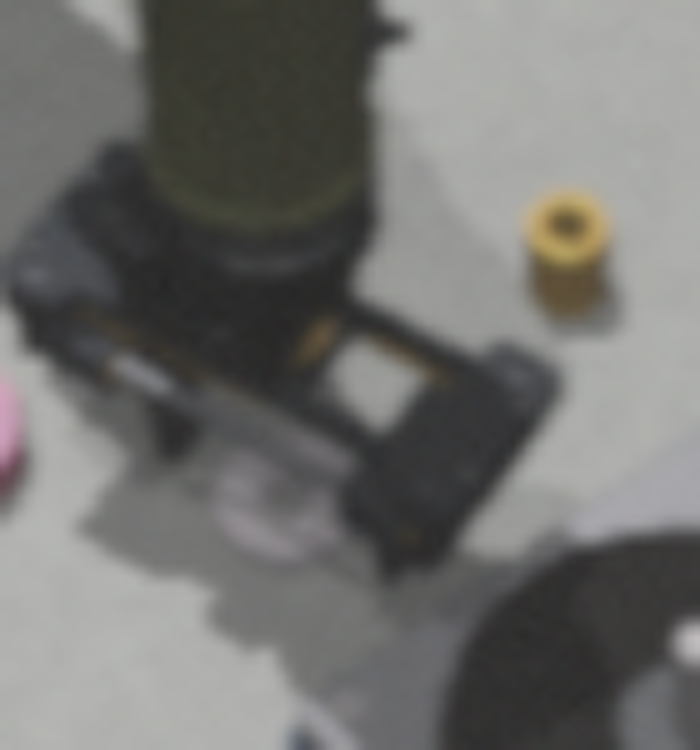

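```bash
python3 -m pendant '[[0,0,0.01,0,0,0],[0,0,0.02,0,0,0],[0,0,0.025,0,0,0],[0,0,0.03,0,0,0],[0,0,0.035,0,0,0],[0,0,0.04,0,0,0],[0,0,0.045,0,0,0],[0,0,0.05,0,0,0]]'
```

```text
time_s: 23.2
tool_pos: [0.4316, -0.0155, -0.0181]
tool_rot: [180.0, -0.1, 20.4]
force: [-0.5, 0.2, 0.3]
grip_width: 0.0868
```

```bash
python3 -m pendant '[[0,0,0,0,0,0],[0,0,0,0,0,0],[0,0,0,0,0,0],[0,0,0,0,0,0],[0,0,0,0,0,0],[0,0,0,0,0,0],[0,0,0,0,0,0],[0,0,0,0,0,0]]' 40 30
```

```text
time_s: 24.2
tool_pos: [0.4315, -0.0156, -0.0181]
tool_rot: [180.0, -0.1, 20.4]
force: [-0.9, -0.1, 1.2]
grip_width: 0.0523
```

Reads 52.3 mm against a commanded 40, so it's gripped now. The fingertips evidently sit about 20 mm short of the reported TCP, which I'll allow for. Lifting.

```bash
python3 -m pendant '[[0,0,-0.05,0,0,0],[0,0,-0.2,0,0,0],[0,0,-0.4,0,0,0],[0.1,0,-0.6,0,0,0],[0.3,0,-0.8,0,0,0],[0.5,0,-1,0,0,0],[0.7,0,-1,0,0,0],[0.85,0,-1,0,0,0]]'; python3 d.py .6095 .0295 .1 20 0
```

```text
time_s: 25.2
tool_pos: [0.5124, 0.0144, 0.0837]
tool_rot: [179.9, -0.3, 20.4]
force: [-0.8, -0.3, -2.0]
grip_width: 0.0521
shift [ 0.963  0.197 -0.159] turn [ 0.001 -0.003  0.004] t 25.2
```

```bash
python3 -m pendant '[[0.05,0.02,-0.1,0,0,0],[0.2,0.05,-0.16,0,0,0],[0.35,0.08,-0.16,0,0,0],[0.5,0.11,-0.16,0,0,0],[0.65,0.14,-0.16,0,0,0],[0.8,0.17,-0.16,0,0,0],[0.93,0.197,-0.16,0,0,0],[0.963,0.197,-0.16,0,-0.003,0.004]]'; python3 d.py .6095 .0295 .1 20 0
python3 - <<'E'
from cell import viewer,env
from h import *
import pickle
t=cam(viewer,'top');s=cam(viewer,'scene');pickle.dump((t,s),open('c2.pkl','wb'))
crop(s,250,150,330,230,8,'pics/s13.png');crop(t,190,110,290,200,7,'pics/t13.png')
E
```

```text
time_s: 26.2
tool_pos: [0.6087, 0.0289, 0.0986]
tool_rot: [179.9, 0.1, 20.0]
force: [-0.0, 0.3, -0.5]
grip_width: 0.0523
shift [ 0.009 -0.003 -0.014] turn [ 0.001  0.002 -0.   ] t 26.2
```

View pics/s13.png

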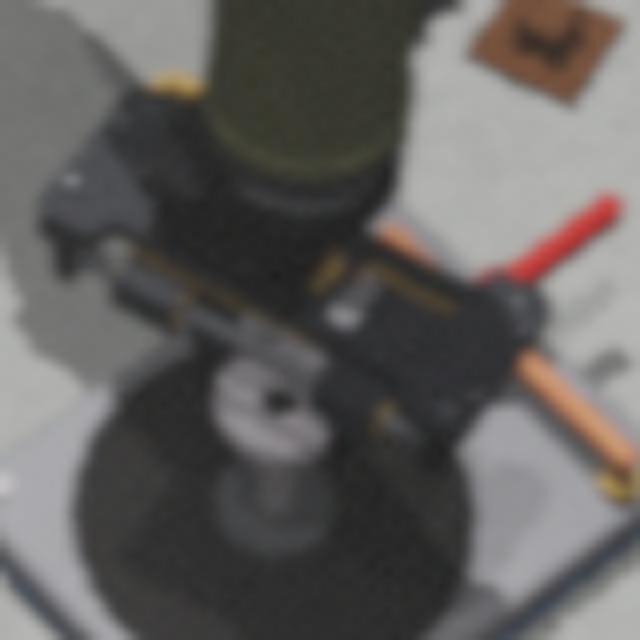

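View pics/t13.png

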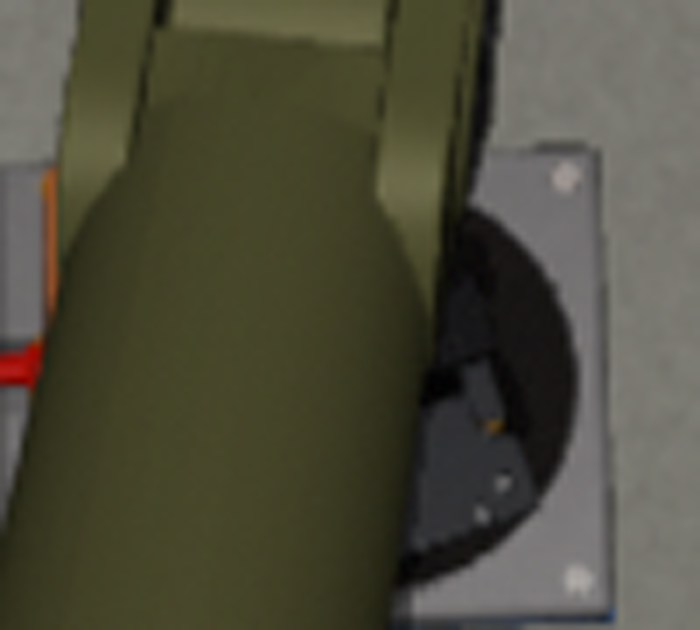

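Run:
```python
import pickle
from h import *
t,s=pickle.load(open('c2.pkl','rb'))
print('tip',proj(s,[.6095,.0295,.101]),'hole top',proj(s,[.6087,.0289,.1287]), 'bottom ctr',proj(s,[.6087,.0289,.1167]))
im=s['bgr'][185:220,268:302]
# brighten
im=cv2.convertScaleAbs(cv2.resize(im,None,fx=18,fy=18,interpolation=cv2.INTER_CUBIC),alpha=1.6,beta=-20)
for z,col in((.1287,(0,255,0)),(.1167,(0,0,255))):
  pts=[]
  for rr in (.027,.0092):
    P=np.array([proj(s,[.6087+rr*np.cos(a),.0289+rr*np.sin(a),z]) for a in np.linspace(0,6.3,60)])
    cv2.polylines(im,[((P-[268,185]+.5)*18).astype(np.int32)],True,col,1)
cv2.imwrite('pics/s14.png',im)
```

```text
tip [284.63075145 203.32136991] hole top [284.70284144 198.83770896] bottom ctr [284.54370281 200.76766568]
```

View pics/s14.png

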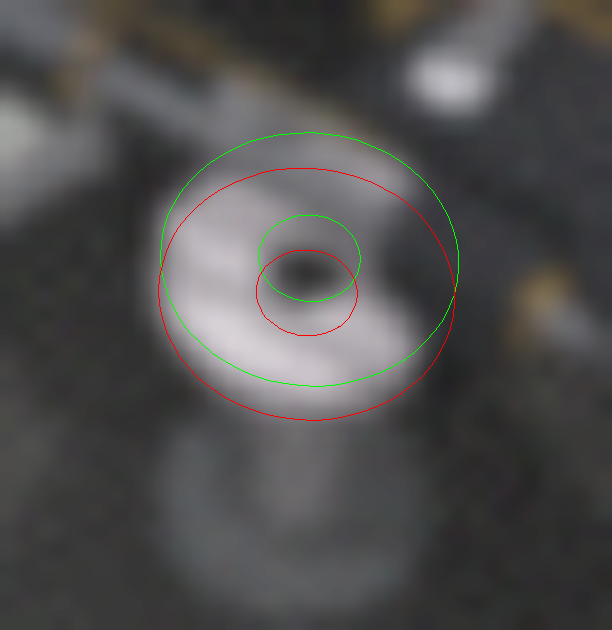

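Run:
```python
from meas import *
def hullfit(c,b,f,n):
    im=up(c,b);m=f(im,cv2.cvtColor(im,cv2.COLOR_BGR2HSV));m=cv2.medianBlur(m,15);o,_=big(m);h=cv2.convexHull(o)
    # dense hull
    mm=np.zeros(m.shape,np.uint8);cv2.fillPoly(mm,[h],255);o2,_=big(mm);e=cv2.fitEllipse(o2)
    cv2.ellipse(im,e,(0,0,255),1);cv2.imwrite(f'pics/m_{n}.png',im);return px(b,e[0]),np.array(e[1])/S
gr=lambda lo,hi:(lambda im,h:cv2.inRange(cv2.cvtColor(im,cv2.COLOR_BGR2GRAY),lo,hi))
for th in (50,55,60):
  p,a=hullfit(t,(229,150,256,178),gr(th,255),'st');print('seat t',p,a,onz(t,*p,.045))
for th in (45,60):
  p,a=hullfit(t,(205,130,278,200),gr(0,th),'dt');print('disc t',p,a,onz(t,*p,.036))
for th in (100,115,130):
  p,a=hullfit(t,(234,154,250,167),gr(th,255),'tp%d'%th);print('tip t',p,a,onz(t,*p,.101))
for th in (135,150,165):
  p,a=hullfit(s,(278,198,291,209),gr(th,255),'tsp%d'%th);print('tip s',p,a,onz(s,*p,.101))
for th in (75,85,95):
  p,a=hullfit(s,(257,190,312,240),gr(0,th),'ds');print('disc s',p,a,onz(s,*p,.036))
```

```text
seat t [241.95803642 163.88446808] [16.52477646 17.06646538] [0.60980112 0.03006319 0.045     ]
seat t [241.96484947 163.89396667] [16.09667015 16.72571564] [0.60977356 0.0300429  0.045     ]
seat t [241.98566532 163.97428608] [15.33725643 16.32772827] [0.60953885 0.02997784 0.045     ]
disc t [242.00039673 164.50147629] [58.16937637 59.31409836] [0.60963431 0.03026908 0.036     ]
disc t [242.02885818 164.46549225] [58.70830917 59.8209877 ] [0.60974209 0.03018818 0.036     ]
tip t [241.19977188 160.10468054] [4.64612627 4.79723263] [0.6099523  0.03007166 0.101     ]
tip t [241.26050615 160.08054829] [4.14104414 4.18919516] [0.61002199 0.02990672 0.101     ]
tip t [241.31285286 160.06152296] [3.44966435 3.62143803] [0.61007713 0.02976445 0.101     ]
tip s [284.44830656 203.86753893] [3.58908439 3.95637226] [0.61079638 0.02770142 0.101     ]
tip s [284.47134113 203.8079567 ] [2.8272965  3.18557453] [0.61066129 0.02790579 0.101     ]
tip s [284.43999147 203.81023836] [2.03664207 2.43339348] [0.61060595 0.02781712 0.101     ]
disc s [283.83118629 214.2164669 ] [42.140728   48.48124313] [0.61303194 0.02678572 0.036     ]
disc s [283.79978752 214.22694016] [42.66389084 49.03424454] [0.61299963 0.02667338 0.036     ]
disc s [283.79873466 214.24075508] [43.09775162 49.53356171] [0.61304038 0.02663653 0.036     ]
```

```bash
python3 d.py .6098 .0300 .078 20 0; python3 d.py .6098 .0300 .028 20 0
```

```text
shift [ 0.019 -0.004  0.203] turn [ 0.001  0.002 -0.   ] t 26.3
shift [ 0.02  -0.005  0.703] turn [ 0.001  0.002 -0.   ] t 26.3
```

```bash
python3 -m pendant '[[0.02,-0.004,0.02,0.001,0.002,0],[0.02,-0.004,0.08,0.001,0.002,0],[0.02,-0.004,0.13,0.001,0.002,0],[0.02,-0.004,0.15,0.001,0.002,0],[0.02,-0.004,0.17,0.001,0.002,0],[0.02,-0.004,0.19,0.001,0.002,0],[0.02,-0.004,0.21,0.001,0.002,0],[0.02,-0.004,0.23,0.001,0.002,0]]'; python3 d.py .6098 .0300 .028 20 0
python3 - <<'E'
from cell import viewer,env
from h import *
import pickle
s=cam(viewer,'scene')
im=cv2.convertScaleAbs(cv2.resize(s['bgr'][180:230,258:312],None,fx=11,fy=11,interpolation=cv2.INTER_CUBIC),alpha=1.6,beta=-20)
cv2.imwrite('pics/s15.png',im)
E
```

```text
time_s: 27.3
tool_pos: [0.6099, 0.03, 0.0753]
tool_rot: [-180.0, -0.1, 20.0]
force: [0.5, 0.1, -0.7]
grip_width: 0.0523
shift [-0.002  0.     0.473] turn [-0.    -0.001 -0.   ] t 27.3
```

View pics/s15.png

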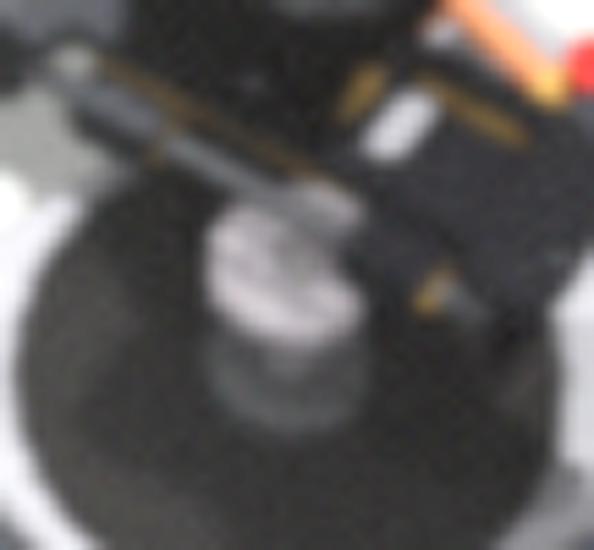

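Force is nil 8 mm below the tip and the hole is filled by the rod, so the spacer is threaded. Continuing down.

```bash
python3 -m pendant '[[0,0,0.1,0,0,0],[0,0,0.2,0,0,0],[0,0,0.3,0,0,0],[0,0,0.39,0,0,0],[0,0,0.43,0,0,0],[0,0,0.455,0,0,0],[0,0,0.47,0,0,0],[0,0,0.48,0,0,0]]'; python3 d.py .6098 .0300 .028 20 0
```

```text
time_s: 28.35
tool_pos: [0.6101, 0.0301, 0.0276]
tool_rot: [-180.0, -0.1, 20.0]
force: [0.4, -0.3, -1.1]
grip_width: 0.0522
shift [-0.003  0.    -0.004] turn [-0.001 -0.001 -0.   ] t 28.35
```

```bash
python3 -m pendant '[[0,0,0.005,0,0,0],[0,0,0.005,0,0,0],[0,0,0.005,0,0,0],[0,0,0.005,0,0,0],[0,0,-0.1,0,0,0],[0,0,-0.3,0,0,0],[0,0,-0.6,0,0,0],[0,0,-0.9,0,0,0]]' 87; python3 d.py .43 -.196 .1 40 0
```

```text
time_s: 29.35
tool_pos: [0.6103, 0.0298, 0.1199]
tool_rot: [-180.0, -0.1, 20.0]
force: [0.2, 0.6, -0.0]
grip_width: 0.0869
shift [-2.466  1.507  0.192] turn [-0.    -0.002 -0.222] t 29.35
```

```bash
python3 -m pendant '[[-0.1,0.06,0,0,0,0],[-0.22,0.14,0,0,0,0],[-0.36,0.22,0,0,0,0],[-0.5,0.3,0,0,0,0],[-0.64,0.39,0,0,0,0],[-0.78,0.47,0,0,0,0],[-0.92,0.56,0,0,0,0],[-1,0.61,0,0,0,0]]' 76; python3 -m pendant '[[-0.14,0.08,0,0,0,0],[-0.28,0.17,0,0,0,0],[-0.42,0.25,0,0,0,0],[-0.56,0.34,0,0,0,0],[-0.7,0.42,0,0,0,0],[-0.84,0.5,0,0,0,0],[-0.95,0.57,0,0,0,0],[-1,0.61,0,0,0,0]]'; python3 d.py .4303 -.196 .04 20 0
python3 - <<'E'
from cell import viewer,env
from h import *
import pickle
t=cam(viewer,'top');s=cam(viewer,'scene');pickle.dump((t,s),open('c3.pkl','wb'))
f=lambda c,a,b,w,h,k:cv2.convertScaleAbs(cv2.resize(c['bgr'][b:b+h,a:a+w],None,fx=k,fy=k,interpolation=cv2.INTER_CUBIC),alpha=1.5)
cv2.imwrite('pics/p16.png',np.hstack([f(t,225,145,36,36,10),f(s,266,190,36,36,10)]))
E
```

```text
time_s: 30.35
tool_pos: [0.536, -0.0627, 0.1173]
tool_rot: [-179.9, -0.1, 19.9]
force: [0.0, -0.5, 0.5]
grip_width: 0.0761
time_s: 31.35
tool_pos: [0.4631, -0.1538, 0.1171]
tool_rot: [-179.9, -0.1, 19.9]
force: [-0.1, 0.3, -0.4]
grip_width: 0.0759
shift [-0.453  0.286  0.771] turn [-0.001 -0.001 -0.001] t 31.35
```

View pics/p16.png

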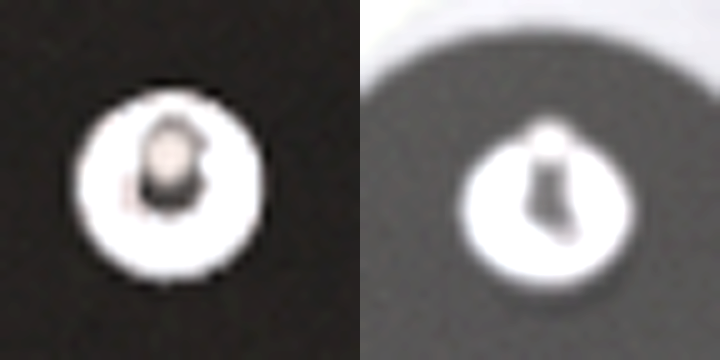

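The spacer lies on the seat, concentric with the rod in both views (top px 242,163). On to the wheel.

```bash
python3 -m pendant '[[-0.12,0.07,0.05,0,0,0],[-0.25,0.15,0.2,0,0,0],[-0.38,0.23,0.35,0,0,0],[-0.45,0.28,0.5,0,0,0],[-0.453,0.286,0.65,0,0,0],[-0.453,0.286,0.8,0,0,0],[-0.453,0.286,0.9,0,0,0],[-0.453,0.286,0.9,0,0,0]]'; python3 d.py .4303 -.196 -.01 20 0
python3 - <<'E'
from cell import viewer,env
from h import *
import pickle
t=cam(viewer,'top');s=cam(viewer,'scene');pickle.dump((t,s),open('c3.pkl','wb'))
f=lambda c,a,b,w,h,k:cv2.convertScaleAbs(cv2.resize(c['bgr'][b:b+h,a:a+w],None,fx=k,fy=k,interpolation=cv2.INTER_CUBIC),alpha=1.2)
cv2.imwrite('pics/p17.png',f(s,165,165,75,75,8))
E
```

```text
time_s: 32.45
tool_pos: [0.4303, -0.195, 0.0262]
tool_rot: [-179.9, 0.1, 20.0]
force: [-0.2, -0.1, 0.0]
grip_width: 0.0762
shift [-0.003  0.009  0.362] turn [-0.001  0.001  0.   ] t 32.45
```

View pics/p17.png

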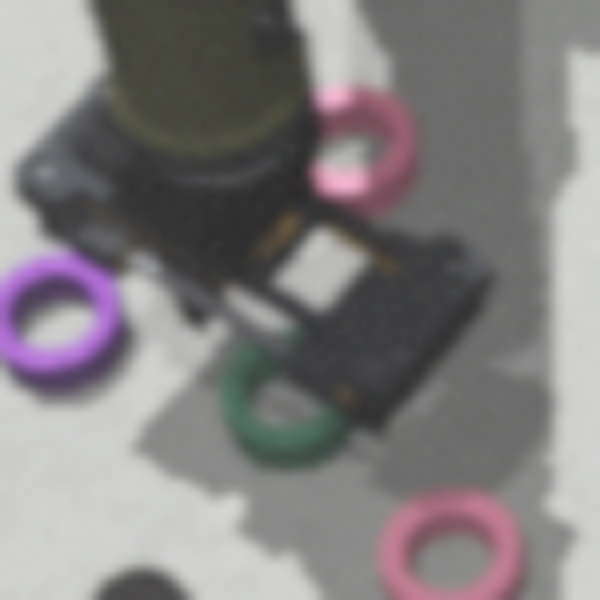

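```bash
python3 -m pendant '[[0,0.009,0.1,0,0,0],[0,0.009,0.2,0,0,0],[0,0.009,0.3,0,0,0],[0,0.009,0.34,0,0,0],[0,0.009,0.36,0,0,0],[0,0.009,0.36,0,0,0],[0,0.009,0.36,0,0,0],[0,0.009,0.36,0,0,0]]'; python3 d.py .4303 -.196 -.01 20 0;  python3 -m pendant '[[0,0,0,0,0,0],[0,0,0,0,0,0],[0,0,0,0,0,0],[0,0,0,0,0,0],[0,0,0,0,0,0],[0,0,-0.03,0,0,0],[0,0,-0.2,0,0,0],[0,0,-0.5,0,0,0]]' 45 35
```

```text
time_s: 33.55
tool_pos: [0.4314, -0.1961, -0.0088]
tool_rot: [-180.0, -0.1, 20.0]
force: [-0.5, -0.2, 0.5]
grip_width: 0.0759
shift [-0.01  -0.005  0.012] turn [-0.    -0.001 -0.   ] t 33.55
time_s: 34.55
tool_pos: [0.43, -0.1958, 0.0407]
tool_rot: [-179.9, 0.1, 20.0]
force: [1.1, 0.3, -1.4]
grip_width: 0.0582
```

```bash
python3 -m pendant '[[0.1,-0.06,-0.1,0,0,0],[0.22,-0.14,-0.2,0,0,0],[0.36,-0.22,-0.3,0,0,0],[0.5,-0.3,-0.4,0,0,0],[0.64,-0.39,-0.5,0,0,0],[0.78,-0.47,-0.6,0,0,0],[0.92,-0.56,-0.68,0,0,0],[1,-0.61,-0.72,0,0,0]]'; python3 -m pendant '[[0.14,-0.08,0,0,0,0],[0.28,-0.17,0,0,0,0],[0.42,-0.25,0,0,0,0],[0.56,-0.34,0,0,0,0],[0.7,-0.42,0,0,0,0],[0.84,-0.5,0,0,0,0],[0.95,-0.57,0,0,0,0],[1,-0.61,0,0,0,0]]'; python3 d.py .6098 .030 .1 20 0
```

```text
time_s: 35.55
tool_pos: [0.5052, -0.1036, 0.1137]
tool_rot: [-180.0, -0.1, 20.1]
force: [1.3, -0.1, -2.2]
grip_width: 0.0585
time_s: 36.55
tool_pos: [0.5778, -0.0124, 0.1132]
tool_rot: [-180.0, -0.0, 20.0]
force: [-0.8, 0.0, -1.2]
grip_width: 0.0583
shift [ 0.446 -0.289  0.132] turn [-0. -0.  0.] t 36.55
```

```bash
python3 -m pendant '[[0.12,-0.08,0,0,0,0],[0.25,-0.16,0,0,0,0],[0.37,-0.24,0,0,0,0],[0.446,-0.289,0,0,0,0],[0.446,-0.289,0.03,0,0,0],[0.446,-0.289,0.06,0,0,0],[0.446,-0.289,0.06,0,0,0],[0.446,-0.289,0.06,0,0,0]]'; python3 d.py .6098 .030 .048 20 0
python3 - <<'E'
from cell import viewer,env
from h import *
import pickle
t=cam(viewer,'top');s=cam(viewer,'scene');pickle.dump((t,s),open('c3.pkl','wb'))
f=lambda c,a,b,w,h,k:cv2.convertScaleAbs(cv2.resize(c['bgr'][b:b+h,a:a+w],None,fx=k,fy=k,interpolation=cv2.INTER_CUBIC),alpha=1.5)
cv2.imwrite('pics/p18.png',f(s,250,170,60,60,10))
E
```

```text
time_s: 37.55
tool_pos: [0.6092, 0.0288, 0.1074]
tool_rot: [-179.9, -0.1, 20.0]
force: [-0.3, 0.2, -0.9]
grip_width: 0.0584
shift [ 0.009 -0.009  0.594] turn [-0.001 -0.001 -0.001] t 37.55
```

View pics/p18.png

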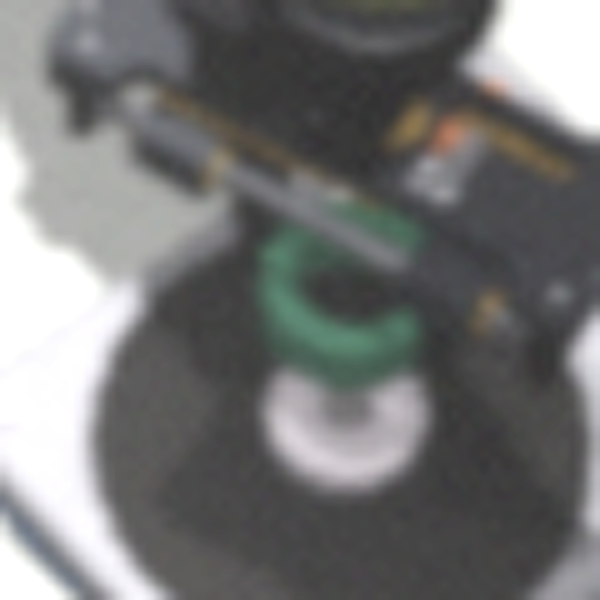

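```bash
python3 -m pendant '[[0.009,-0.009,0.03,0,0,0],[0.009,-0.009,0.12,0,0,0],[0.009,-0.009,0.24,0,0,0],[0.009,-0.009,0.36,0,0,0],[0.009,-0.009,0.48,0,0,0],[0.009,-0.009,0.55,0,0,0],[0.009,-0.009,0.58,0,0,0],[0.009,-0.009,0.59,0,0,0]]'; python3 d.py .6098 .030 .048 20 0
```

```text
time_s: 38.65
tool_pos: [0.6101, 0.0303, 0.0484]
tool_rot: [-180.0, -0.1, 20.0]
force: [0.5, -0.5, -1.7]
grip_width: 0.058
shift [-0.004  0.002  0.004] turn [-0.    -0.001 -0.   ] t 38.65
```

```bash
python3 -m pendant '[[0,0,0.005,0,0,0],[0,0,0.005,0,0,0],[0,0,0.005,0,0,0],[0,0,-0.05,0,0,0],[0,0,-0.2,0,0,0],[0,0,-0.4,0,0,0],[0,0,-0.6,0,0,0],[0,0,-0.7,0,0,0]]' 76
python3 - <<'E'
import meas
from meas import *
t,s=pickle.load(open('c3.pkl','rb'))
for c,b,f,n in((t,(197,223,217,246),inr((14,120,80),(32,255,255)),'t'),):
    for e in ell(c,b,f,'b3'+n): print(n,e,onz(c,*e[0],.04))
crop(t,180,205,240,255,10,'pics/t19.png');crop(s,255,140,295,180,10,'pics/s19.png')
E
```

```text
time_s: 39.65
tool_pos: [0.611, 0.0303, 0.1208]
tool_rot: [-180.0, -0.2, 20.0]
force: [0.0, -0.1, -1.1]
grip_width: 0.0763Traceback (most recent call last):
  File "<stdin>", line 5, in <module>
  File "meas.py", line 16, in ell
    o,h=big(m); out=[]
        ~~~^^^
  File "meas.py", line 10, in big
    i=max(range(len(cs)),key=lambda k:cv2.contourArea(cs[k]) if h[0][k][3]<0 else 0)
ValueError: max() iterable argument is empty
```

```bash
python3 -m pendant '[[-0.1,-0.1,0,0,0,0],[-0.22,-0.22,0,0,0,0],[-0.36,-0.36,0,0,0,0],[-0.5,-0.5,0,0,0,0],[-0.64,-0.64,0,0,0,0],[-0.78,-0.78,0,0,0,0],[-0.92,-0.92,0,0,0,0],[-1,-1,0,0,0,0]]' 60
python3 - <<'E'
from meas import *
from cell import viewer
t=cam(viewer,'top');s=cam(viewer,'scene');pickle.dump((t,s),open('c4.pkl','wb'))
print(onz(t,150+284.5/5-.5,170+314.5/5-.5,.04))
crop(t,170,190,250,250,8,'pics/t19.png');crop(s,240,130,320,240,6,'pics/s19.png')
E
```

```text
time_s: 40.65
tool_pos: [0.4794, 0.0911, 0.1175]
tool_rot: [-179.9, 0.0, 20.1]
force: [-0.3, -0.0, 0.8]
grip_width: 0.06
[0.41116749 0.12754276 0.04      ]
```

View pics/t19.png

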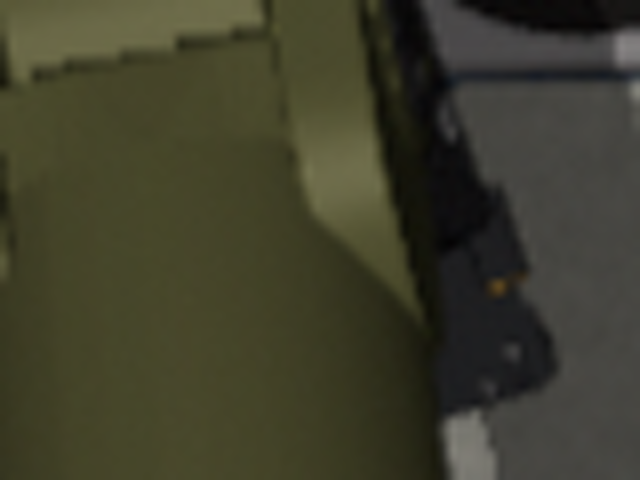

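View pics/s19.png

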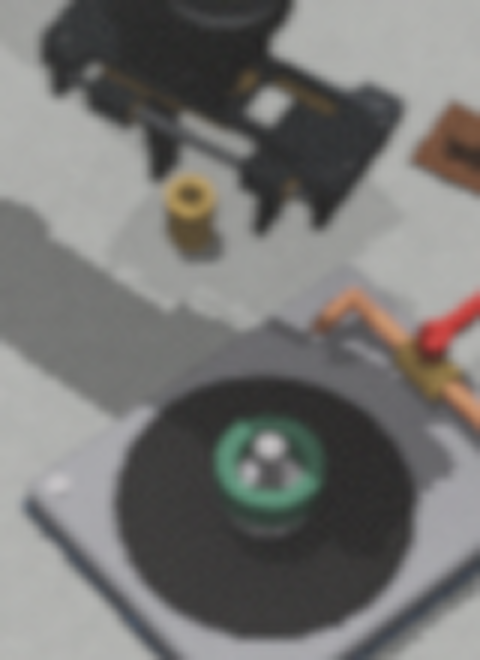

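```bash
python3 - <<'E'
import pickle
from meas import *
t,s=pickle.load(open('c4.pkl','rb'))
for e in ell(s,(264,154,280,168),inr((14,60,120),(32,255,255)),'b4s'): print(e,onz(s,*e[0],.04))
E
python3 d.py .411 .128 .06 20 0;python3 d.py .411 .128 .009 20 0
```

```text
(array([271.20346403, 162.35858822]), array([7.38754845, 8.52339554]), 94.3724594116211) [0.41207772 0.12546371 0.04      ]
(array([271.27224302, 162.01076317]), array([2.32951713, 3.13655114]), 100.3617935180664) [0.41094369 0.12665277 0.04      ]
shift [-0.522 -0.582  0.58 ] turn [-0.001 -0.     0.001] t 40.75
shift [-0.522 -0.581  1.09 ] turn [-0.001 -0.     0.001] t 40.75
```

```bash
python3 -m pendant '[[-0.12,-0.13,0,0,0,0],[-0.25,-0.27,0,0,0,0],[-0.38,-0.42,0.1,0,0,0],[-0.5,-0.55,0.25,0,0,0],[-0.522,-0.582,0.45,0,0,0],[-0.522,-0.582,0.65,0,0,0],[-0.522,-0.582,0.85,0,0,0],[-0.522,-0.582,0.95,0,0,0]]'; python3 d.py .411 .128 .009 20 0
```

```text
time_s: 41.75
tool_pos: [0.4126, 0.1264, 0.0223]
tool_rot: [180.0, 0.0, 20.0]
force: [0.1, 0.8, 0.1]
grip_width: 0.0598
shift [-0.009 -0.02   0.133] turn [ 0.  0. -0.] t 41.75
```

```bash
python3 -m pendant '[[-0.009,-0.02,0.07,0,0,0],[-0.009,-0.02,0.12,0,0,0],[-0.009,-0.02,0.133,0,0,0],[-0.009,-0.02,0.133,0,0,0],[-0.009,-0.02,0.133,0,0,0],[-0.009,-0.02,0.133,0,0,0],[-0.009,-0.02,0.133,0,0,0],[-0.009,-0.02,0.133,0,0,0]]'; python3 d.py .411 .128 .009 20 0
python3 - <<'E'
from cell import viewer,env
from h import *
s=cam(viewer,'scene')
cv2.imwrite('pics/p20.png',cv2.resize(s['bgr'][130:185,240:300],None,fx=10,fy=10,interpolation=cv2.INTER_CUBIC))
E
```

```text
time_s: 42.75
tool_pos: [0.4113, 0.1287, 0.0101]
tool_rot: [-179.9, -0.1, 20.0]
force: [0.4, 0.2, -0.1]
grip_width: 0.0603
shift [-0.005  0.005  0.011] turn [-0.001 -0.001 -0.   ] t 42.75
```

View pics/p20.png

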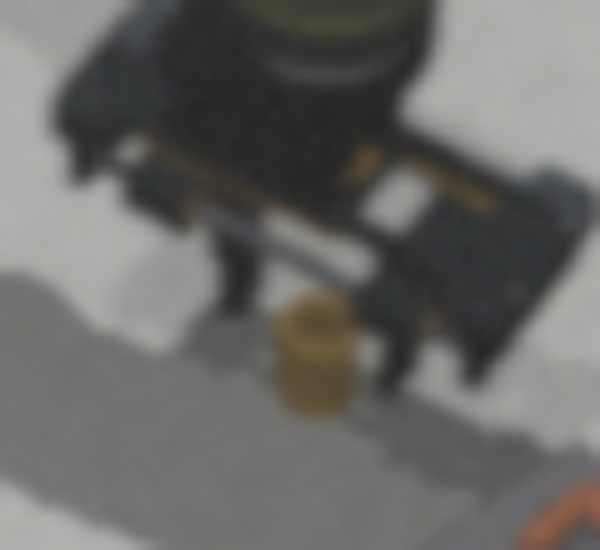

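```bash
python3 -m pendant '[[-0.005,0.005,-0.015,0,0,0],[-0.005,0.005,-0.015,0,0,0],[-0.005,0.005,-0.015,0,0,0],[-0.005,0.005,-0.015,0,0,0],[-0.005,0.005,-0.015,0,0,0],[-0.005,0.005,-0.015,0,0,0],[-0.005,0.005,-0.015,0,0,0],[-0.005,0.005,-0.015,0,0,0]]' 22 40; python3 d.py .411 .128 .009 20 0
python3 -m pendant '[[0,0,-0.05,0,0,0],[0,0,-0.2,0,0,0],[0,0,-0.4,0,0,0],[0,0,-0.6,0,0,0],[0.1,0.1,-0.8,0,0,0],[0.25,0.25,-0.95,0,0,0],[0.4,0.4,-1,0,0,0],[0.55,0.55,-1,0,0,0]]'
python3 - <<'E'
from cell import viewer,env
from h import *
s=cam(viewer,'scene')
cv2.imwrite('pics/p21.png',cv2.resize(s['bgr'][120:220,240:320],None,fx=6,fy=6,interpolation=cv2.INTER_CUBIC))
E
python3 d.py .6098 .0300 .1 20 0
```

```text
time_s: 43.8
tool_pos: [0.4109, 0.128, 0.0115]
tool_rot: [-180.0, -0.0, 20.0]
force: [-1.5, -0.9, 2.1]
grip_width: 0.0299
shift [0.001 0.    0.025] turn [-0.001 -0.    -0.   ] t 43.8
time_s: 44.8
tool_pos: [0.4828, 0.0951, 0.1133]
tool_rot: [-179.9, -0.2, 20.0]
force: [0.1, 0.3, -1.6]
grip_width: 0.03
shift [0.955 1.019 0.14 ] turn [ 0.001 -0.004 -0.001] t 44.85
```

View pics/p21.png

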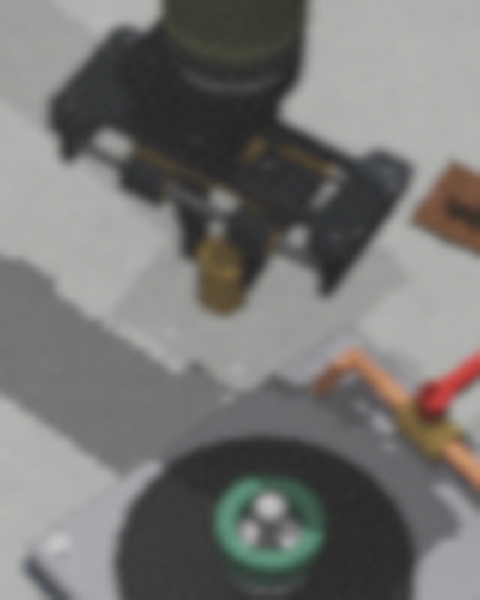

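```bash
python3 -m pendant '[[0.1,0.1,-0.05,0,0,0],[0.24,0.24,-0.1,0,0,0],[0.38,0.4,-0.1,0,0,0],[0.52,0.55,-0.1,0,0,0],[0.66,0.7,-0.1,0,0,0],[0.8,0.85,-0.1,0,0,0],[0.92,0.97,-0.1,0,0,0],[0.955,1,-0.1,0,-0.002,0]]';python3 d.py .6098 .0300 .115 20 0
python3 - <<'E'
from cell import viewer,env
from h import *
s=cam(viewer,'scene')
cv2.imwrite('pics/p22.png',cv2.convertScaleAbs(cv2.resize(s['bgr'][170:230,255:315],None,fx=10,fy=10,interpolation=cv2.INTER_CUBIC),alpha=1.4))
E
```

```text
time_s: 45.85
tool_pos: [0.606, 0.0331, 0.1217]
tool_rot: [-180.0, 0.1, 19.9]
force: [-0.9, -0.6, -2.3]
grip_width: 0.0297
shift [0.026 0.042 0.067] turn [-0.     0.002 -0.001] t 45.85
```

View pics/p22.png

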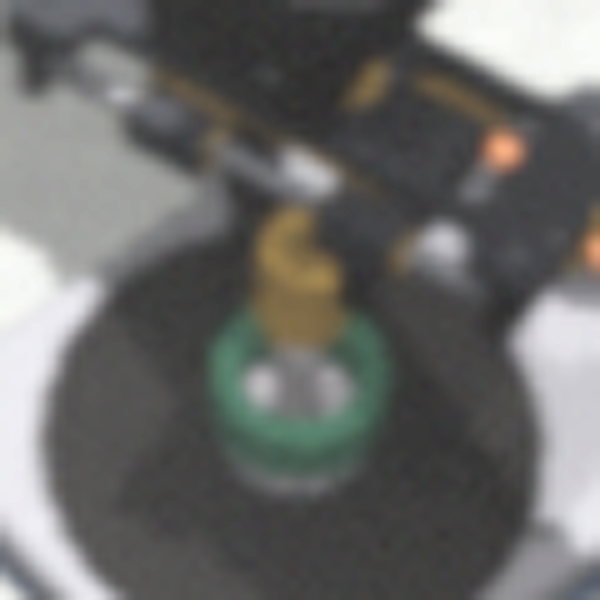

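```bash
python3 -m pendant '[[0.01,0.02,0,0,0,0],[0.01,0.02,0.02,0,0,0],[0.01,0.02,0.04,0,0,0],[0.01,0.02,0.04,0,0,0],[0.01,0.02,0.04,0,0,0],[0.01,0.02,0.04,0,0,0],[0.01,0.02,0.04,0,0,0],[0.01,0.02,0.04,0,0,0]]';python3 d.py .6098 .0300 .115 20 0
python3 - <<'E'
from cell import viewer,env
from h import *
s=cam(viewer,'scene')
p=np.array(env.get_obs()['tool_pos'])
im=cv2.convertScaleAbs(cv2.resize(s['bgr'][182:222,265:305],None,fx=15,fy=15,interpolation=cv2.INTER_CUBIC),alpha=1.4)
for z in(0.0285,-.0115):
  q=proj(s,p+[0,0,z])-[265,182]+.5; print(q*15); cv2.circle(im,tuple((q*15).astype(int)),3,(0,0,255),-1)
cv2.imwrite('pics/p23.png',im)
E
```

```text
time_s: 46.9
tool_pos: [0.607, 0.0321, 0.1176]
tool_rot: [-180.0, 0.1, 20.0]
force: [-0.7, -0.1, -1.4]
grip_width: 0.0301
shift [0.019 0.03  0.026] turn [-0.001  0.001 -0.   ] t 46.9
[313.35151644 204.42950226]
[305.19962174 301.55185166]
```

View pics/p23.png

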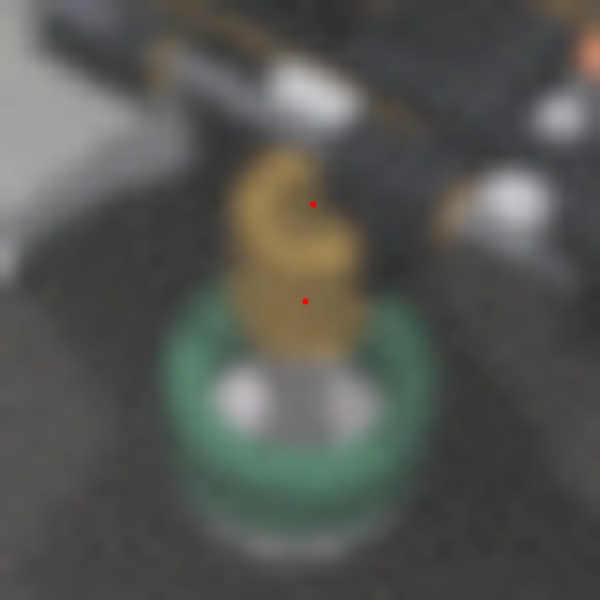

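```bash
python3 -m pendant '[[0.019,0.03,0,0,0,0],[0.019,0.03,0,0,0,0],[0.019,0.03,0,0,0,0],[0.019,0.03,0.03,0,0,0],[0.019,0.03,0.06,0,0,0],[0.019,0.03,0.08,0,0,0],[0.019,0.03,0.1,0,0,0],[0.019,0.03,0.12,0,0,0]]';python3 d.py .6098 .0300 .069 20 0
```

```text
time_s: 47.95
tool_pos: [0.6098, 0.03, 0.1054]
tool_rot: [-180.0, 0.1, 20.0]
force: [0.7, -0.3, -1.2]
grip_width: 0.0301
shift [0.001 0.    0.364] turn [-0.001  0.001 -0.   ] t 47.95
```

```bash
python3 -m pendant '[[0,0,0.06,0,0,0],[0,0,0.12,0,0,0],[0,0,0.18,0,0,0],[0,0,0.24,0,0,0],[0,0,0.3,0,0,0],[0,0,0.34,0,0,0],[0,0,0.355,0,0,0],[0,0,0.362,0,0,0]]';python3 d.py .6098 .0300 .069 20 0
python3 - <<'E'
from cell import viewer,env
from h import *
s=cam(viewer,'scene')
im=cv2.convertScaleAbs(cv2.resize(s['bgr'][182:222,265:305],None,fx=15,fy=15,interpolation=cv2.INTER_CUBIC),alpha=1.4)
cv2.imwrite('pics/p24.png',im)
E
```

```text
time_s: 48.95
tool_pos: [0.6097, 0.03, 0.0694]
tool_rot: [-179.9, 0.1, 20.0]
force: [0.5, 0.5, -0.9]
grip_width: 0.0299
shift [0.001 0.    0.004] turn [-0.001  0.001 -0.   ] t 48.95
```

View pics/p24.png

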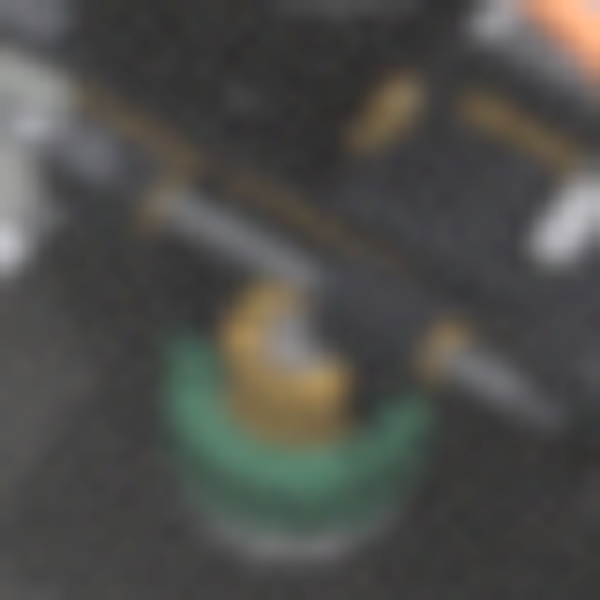

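Bushing bottom is now about 1 mm above the spacer, with no resistance on the way. Release and lift.

```bash
python3 -m pendant '[[0,0,0.006,0,0,0],[0,0,0.006,0,0,0],[0,0,0.006,0,0,0],[0,0,-0.03,0,0,0],[0,0,-0.15,0,0,0],[0,0,-0.35,0,0,0],[0,0,-0.55,0,0,0],[0,0,-0.7,0,0,0]]' 55;python3 d.py .66 .205 .14 20 0
python3 - <<'E'
from meas import *
hub=(130+335/5,120+212/5);print(onz(t,hub[0]-.4,hub[1]-.4,.094), onz(t,157,127,.07),onz(t,111,150,.09))
E
```

```text
time_s: 50.0
tool_pos: [0.6106, 0.0299, 0.1417]
tool_rot: [-180.0, -0.0, 20.0]
force: [-0.4, 0.3, 0.9]
grip_width: 0.0547
shift [ 1.062 -1.476  0.018] turn [-0. -0. -0.] t 50.0
[0.604079   0.15335018 0.094     ] [0.70838611 0.27435846 0.07      ] [0.63499907 0.39402592 0.09      ]
```

```bash
python3 -m pendant '[[0.08,-0.12,0,0,0,0],[0.18,-0.25,0,0,0,0],[0.3,-0.4,0,0,0,0],[0.42,-0.55,0,0,0,0],[0.53,-0.7,0,0,0,0],[0.64,-0.85,0,0,0,0],[0.75,-1,0,0,0,0],[0.8,-1,0,0,0,0]]' 0 10; python3 d.py .66 .205 .10 20 0
python3 - <<'E'
from cell import viewer,env
from h import *
t=cam(viewer,'top');s=cam(viewer,'scene')
f=lambda c,a,b,w,h,k:cv2.convertScaleAbs(cv2.resize(c['bgr'][b:b+h,a:a+w],None,fx=k,fy=k,interpolation=cv2.INTER_CUBIC),alpha=1.4)
cv2.imwrite('pics/p25.png',np.hstack([f(t,222,142,40,40,9),f(s,264,186,40,40,9)]))
E
```

```text
time_s: 51.0
tool_pos: [0.6509, 0.1539, 0.139]
tool_rot: [-179.9, 0.1, 20.2]
force: [-0.4, 0.9, -0.6]
grip_width: 0.0004
shift [ 0.262 -0.448  0.39 ] turn [-0.001  0.001  0.002] t 51.0
```

View pics/p25.png

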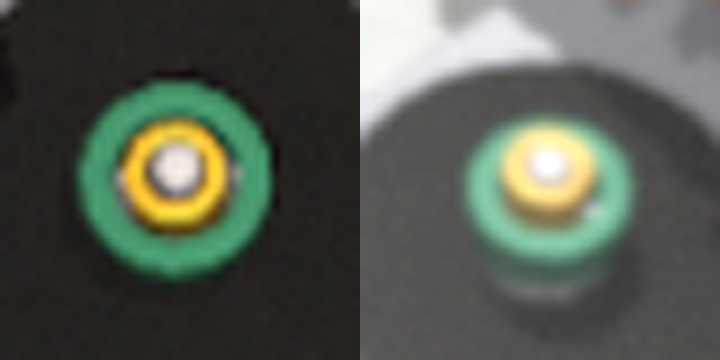

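The stack is seated: brass ring and rod are concentric inside the wheel in both views. Now the cock.

```bash
python3 -m pendant '[[0.08,-0.13,0,0,0,0],[0.17,-0.28,0,0,0,0],[0.262,-0.43,0,0,0,0],[0.262,-0.448,0.15,0,0,0],[0.262,-0.448,0.35,0,0,0],[0.262,-0.448,0.55,0,0,0],[0.262,-0.448,0.68,0,0,0],[0.262,-0.448,0.72,0,0,0]]'; for p in ".6265 .203" ".5985 .207" ".572 .197" ".5545 .175" ".553 .168"; do python3 d.py $p .067 20 0; done
python3 - <<'E'
from cell import viewer,env
from h import *
t=cam(viewer,'top');s=cam(viewer,'scene')
cv2.imwrite('pics/p26.png',cv2.resize(s['bgr'][140:220,280:360],None,fx=7,fy=7,interpolation=cv2.INTER_CUBIC))
E
```

```text
time_s: 52.1
tool_pos: [0.6592, 0.2017, 0.0657]
tool_rot: [-180.0, 0.2, 19.9]
force: [-0.6, -0.6, 0.0]
grip_width: 0.0004
shift [-0.303 -0.124 -0.011] turn [-0.     0.003 -0.001] t 52.1
shift [-0.553 -0.257 -0.01 ] turn [-0.     0.003 -0.001] t 52.1
shift [-0.836 -0.253 -0.009] turn [-0.     0.003 -0.001] t 52.1
shift [-1.076 -0.106 -0.008] turn [-0.     0.003 -0.001] t 52.1
shift [-1.114 -0.046 -0.008] turn [-0.     0.003 -0.001] t 52.1
```

View pics/p26.png

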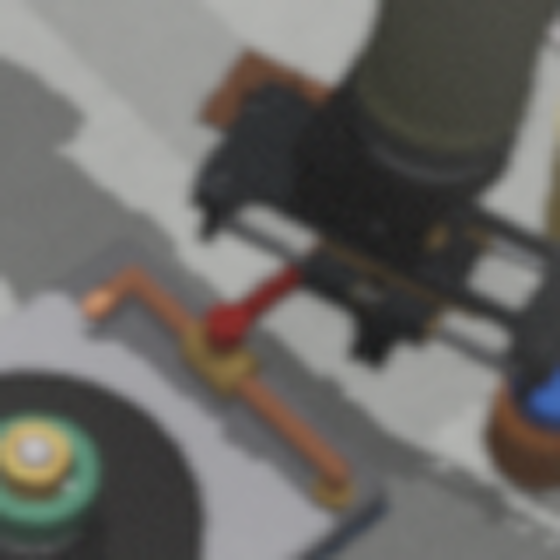

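Run:
```python
from meas import *
for z in(.066,.076,.086,.096):print(z,(proj(s,[.6592,.2017,z])-[280,140]+.5)*7)
```

```text
0.066 [366.81653927 374.10874478]
0.076 [369.68297729 363.162034  ]
0.086 [372.58405276 352.08304543]
0.096 [375.5203973  340.86936688]
```

The fingertip bottom projects at about z 0.085, so I'll go 8 mm lower, then sweep the bar round.

```bash
python3 -m pendant '[[0,-0.02,0.05,0,0,0],[-0.1,-0.06,0.075,0,0,0],[-0.25,-0.11,0.075,0,0,0],[-0.36,-0.16,0.075,0,0,0],[-0.46,-0.21,0.075,0,0,0],[-0.55,-0.255,0.075,0,0,0],[-0.65,-0.265,0.075,0,0,0],[-0.75,-0.265,0.075,0,0,0]]'; for p in  ".572 .197" ".5545 .175" ".553 .168"; do python3 d.py $p .058 20 0; done
python3 - <<'E'
from cell import viewer,env
from h import *
t=cam(viewer,'top');s=cam(viewer,'scene')
cv2.imwrite('pics/p27.png',cv2.resize(s['bgr'][140:220,280:360],None,fx=7,fy=7,interpolation=cv2.INTER_CUBIC))
E
```

```text
time_s: 53.2
tool_pos: [0.5807, 0.2019, 0.0604]
tool_rot: [-179.9, 0.0, 20.0]
force: [3.4, -0.1, 0.5]
grip_width: 0.0008
shift [-0.098  0.017  0.024] turn [-0.001  0.     0.   ] t 53.2
shift [-0.338  0.164  0.024] turn [-0.001  0.     0.   ] t 53.2
shift [-0.376  0.224  0.024] turn [-0.001  0.     0.   ] t 53.2
```

View pics/p27.png

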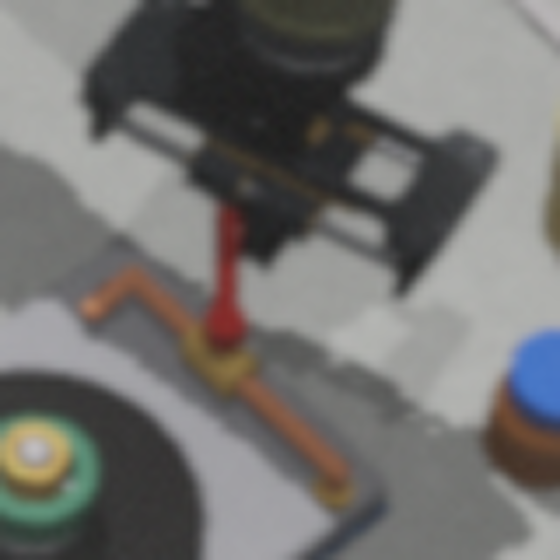

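Handle is about halfway round (from pointing right to pointing up in the picture). Continue to the stop.

```bash
python3 -m pendant '[[-0.05,0.01,0,0,0,0],[-0.1,0.02,0,0,0,0],[-0.17,0.06,0,0,0,0],[-0.23,0.1,0,0,0,0],[-0.29,0.13,0,0,0,0],[-0.34,0.165,0,0,0,0],[-0.35,0.19,0,0,0,0],[-0.36,0.21,0,0,0,0]]'; for p in  ".5545 .175" ".553 .165"; do python3 d.py $p .058 20 0; done
python3 - <<'E'
from cell import viewer,env
from h import *
t=cam(viewer,'top');s=cam(viewer,'scene')
cv2.imwrite('pics/p28.png',cv2.resize(s['bgr'][140:220,280:360],None,fx=7,fy=7,interpolation=cv2.INTER_CUBIC))
E
```

```text
time_s: 54.3
tool_pos: [0.5529, 0.1707, 0.0598]
tool_rot: [-179.8, 0.2, 20.0]
force: [-0.8, 6.2, 0.5]
grip_width: 0.0005
shift [ 0.03  -0.035  0.018] turn [-0.002  0.002  0.   ] t 54.3
shift [-0.018  0.054  0.018] turn [-0.002  0.002  0.   ] t 54.3
```

View pics/p28.png

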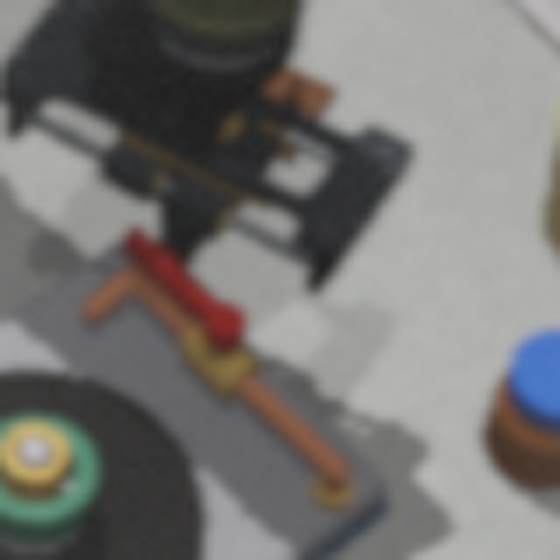

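```bash
python3 -m pendant '[[-0.003,0.009,0,0,0,0],[-0.007,0.019,0,0,0,0],[-0.01,0.028,0,0,0,0],[-0.014,0.038,0,0,0,0],[-0.014,0.038,0,0,0,0],[-0.014,0.038,0,0,0,0],[-0.014,0.038,0,0,0,0],[-0.014,0.038,0,0,0,0]]'
```

```text
time_s: 55.4
tool_pos: [0.5529, 0.1705, 0.06]
tool_rot: [-179.6, 0.1, 20.2]
force: [-1.8, 10.6, -0.2]
grip_width: 0.0006
```

The tool no longer advances while the force rises to 10.6 N, so the handle is against its stop. Back away and up.

```bash
python3 -m pendant '[[0.03,-0.08,0,0,0,0],[0.07,-0.2,0,0,0,0],[0.12,-0.33,0,0,0,0],[0.15,-0.4,-0.1,0,0,0],[0.15,-0.45,-0.35,0,0,0],[0.15,-0.5,-0.6,0,0,0],[0.15,-0.55,-0.8,0,0,0],[0.15,-0.6,-1,0,0,0]]'; python3 -m pendant '[[-0.1,-0.2,0,0,0,0],[-0.2,-0.4,0,0,0,0],[-0.3,-0.6,0,0,0,0],[-0.4,-0.8,0,0,0,0],[-0.5,-1,0,0,0,0],[-0.5,-1,0,0,0,0],[-0.5,-1,0,0,0,0],[-0.5,-1,0,0,0,0]]'
python3 - <<'E'
from cell import viewer,env
from h import *
import pickle
t=cam(viewer,'top');s=cam(viewer,'scene');pickle.dump((t,s),open('c9.pkl','wb'))
cv2.imwrite('pics/t29.png',t['bgr']);cv2.imwrite('pics/s29.png',s['bgr'])
f=lambda c,a,b,w,h,k:cv2.resize(c['bgr'][b:b+h,a:a+w],None,fx=k,fy=k,interpolation=cv2.INTER_CUBIC)
cv2.imwrite('pics/p29.png',np.hstack([f(t,180,130,80,70,5),f(s,260,170,80,70,5)]))
E
```

```text
time_s: 56.4
tool_pos: [0.5475, 0.2272, 0.1613]
tool_rot: [-180.0, 0.1, 20.0]
force: [-0.6, -0.9, 0.1]
grip_width: 0.0007
time_s: 57.4
tool_pos: [0.4674, 0.3028, 0.1604]
tool_rot: [-180.0, 0.1, 19.9]
force: [0.0, -0.2, 0.8]
grip_width: 0.0009
```

View pics/p29.png

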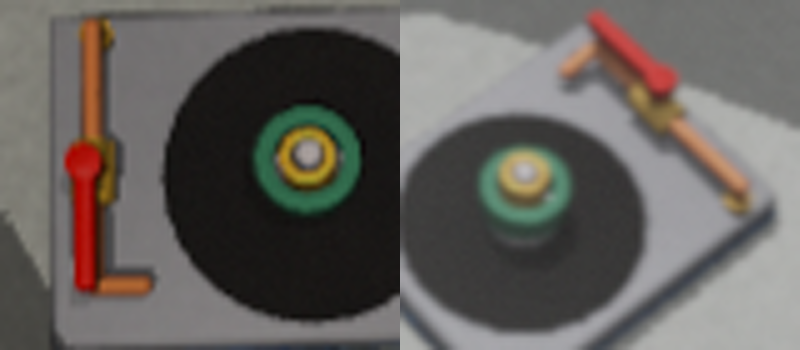

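View pics/t29.png

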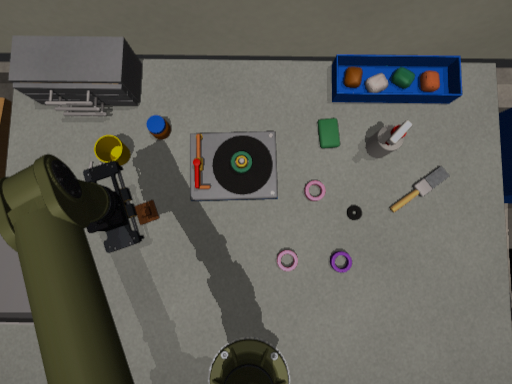

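Run:
```python
from meas import *
t,s=pickle.load(open('c9.pkl','rb'))
w=ell(t,(226,146,258,178),inr((60,90,50),(95,255,255)),'w9')[0];b=ell(t,(232,152,252,171),inr((18,140,80),(34,255,255)),'b9')[0]
print('wheel',onz(t,*w[0],.083),w[1],'bush',onz(t,*b[0],.097),b[1])
ws=ell(s,(270,192,298,220),inr((60,60,80),(95,255,255)),'w9s')[0];bs=ell(s,(275,195,292,210),inr((14,60,110),(34,255,255)),'b9s')[0]
print('z wheel',tri(t,w[0],s,ws[0]),'z bush',tri(t,b[0],s,bs[0]))
im=up(t,(190,155,205,192));h=cv2.cvtColor(im,cv2.COLOR_BGR2HSV);m=cv2.inRange(h,(0,170,80),(5,255,255))|cv2.inRange(h,(174,170,80),(180,255,255))
o,_=big(m);q=cv2.fitLine(o,cv2.DIST_L2,0,.01,.01).ravel();b_=(190,155,205,192)
p1=onz(t,*px(b_,q[2:]-80*q[:2]),.094);p2=onz(t,*px(b_,q[2:]+80*q[:2]),.094);d=p1-p2;print('handle dir deg',np.degrees(np.arctan2(d[1],d[0])))
```

```text
wheel [0.6098394  0.03136581 0.083     ] [21.42112732 21.5638237 ] bush [0.60879729 0.03065695 0.097     ] [11.41948414 11.97308445]
z wheel (array([0.61008417, 0.03081634, 0.07953724]), np.float64(0.0016168704797965062)) z bush (array([0.60930319, 0.03023284, 0.09245542]), np.float64(0.0014356848962693424))
handle dir deg 3.360869326167253
```

Run:
```python
from cell import env
print(env.sign_off(), env.get_obs()['time_s'])
```

```text
the job is handed in; nothing more can be done
the job is handed in; nothing more can be done
```

I did the whole job and handed it in at about 57.5 s of the 72 s allowed. I stood the bushing on end on the bench and let go. Then I threaded on the spacer, the green wheel and the bushing, and pushed the cock handle to its stop.

**Last checks that agreed**
- **Stack:** both views show the spacer, wheel and bushing nested round the rod. The top view puts the wheel at about (0.610, 0.031) and the bushing at (0.609, 0.031), against the spindle at (0.610, 0.030), so they are within about 1.5 mm.
- **Cock:** the handle turned about 89° in the picture. At the end the force rose to 10.6 N with no further movement, so it is against the stop.
- **Bystanders:** the last picture, compared by eye with the first, shows none of them moved. The arm is clear of everything, with a force reading near zero.

**Checks that failed or disagreed**
- **First spacer grasp:** it missed twice. The fingertips sit about 20 mm short of the reported tool point, and finding this out cost about 7 s. I allowed for it from then on.
- **Heights from two views:** they came out 3–5 mm low in the final check, with rays missing each other by about 1.5 mm. The wheel's top read 0.0795 m against the 0.083 m it should be, and the bushing's 0.0925 m against 0.097 m. I took this as camera error, because the tool heights at release matched seated parts.
- **Handle direction:** a line fit in the top view gave 3.4° off straight, probably because the round hub skews the fit. That is still within the 0.1 rad allowed.

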